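Assemble battlement walls and set them into the gaming tile

TASK

Get the scenery ready for the game: draw every battlement wall straight up out of the storage rack and stand each one fully down in the slot of a rocky base of its own, while that base is still on the table. Then pick up each base with its wall as one piece and set it fully down in a pocket of its own in the gaming tile; never put a base without a wall into the tile. Leave the painted figures standing where they are.

Things in the scene. Friction and masses are not known exactly. Their poses are not given: they have to be found in the camera images.
- wall0_center (a point): Centre (half-way up) of a loose grey stone-look battlement wall: slab 10 mm thick (its x), 64 mm long (its y), 45 mm tall (its z), 50 g. Top 9 mm: two 6 mm notches leave a 28 mm merlon in the middle (above this point), 12 mm ones at the ends. At the start it stands on edge in a rack slot, only its top 15 mm showing. All alike, same either way round. Three or four present; None when absent.
- wall1_center (a point): Centre (half-way up) of a loose grey stone-look battlement wall: slab 10 mm thick (its x), 64 mm long (its y), 45 mm tall (its z), 50 g. Top 9 mm: two 6 mm notches leave a 28 mm merlon in the middle (above this point), 12 mm ones at the ends. At the start it stands on edge in a rack slot, only its top 15 mm showing. All alike, same either way round. Three or four present; None when absent.
- wall2_center (a point): Centre (half-way up) of a loose grey stone-look battlement wall: slab 10 mm thick (its x), 64 mm long (its y), 45 mm tall (its z), 50 g. Top 9 mm: two 6 mm notches leave a 28 mm merlon in the middle (above this point), 12 mm ones at the ends. At the start it stands on edge in a rack slot, only its top 15 mm showing. All alike, same either way round. Three or four present; None when absent.
- wall3_center (a point): Centre (half-way up) of a loose grey stone-look battlement wall: slab 10 mm thick (its x), 64 mm long (its y), 45 mm tall (its z), 50 g. Top 9 mm: two 6 mm notches leave a 28 mm merlon in the middle (above this point), 12 mm ones at the ends. At the start it stands on edge in a rack slot, only its top 15 mm showing. All alike, same either way round. Three or four present; None when absent.
- foot0_center (a point): Centre (14 mm up) of a loose sand-coloured rocky base, 50 mm (its x) x 92 mm (its y) x 28 mm tall, 150 g, lying upright on the table. Slot in the top along y: 12 x 68 mm, floor 6 mm above the underside; its top 6 mm flares to 20 mm wide. A wall fully down has its centre 14.5 mm above this point, its top 23 mm above the base. Four, all alike, same either way round; a spare is not used.
- foot1_center (a point): Centre (14 mm up) of a loose sand-coloured rocky base, 50 mm (its x) x 92 mm (its y) x 28 mm tall, 150 g, lying upright on the table. Slot in the top along y: 12 x 68 mm, floor 6 mm above the underside; its top 6 mm flares to 20 mm wide. A wall fully down has its centre 14.5 mm above this point, its top 23 mm above the base. Four, all alike, same either way round; a spare is not used.
- foot2_center (a point): Centre (14 mm up) of a loose sand-coloured rocky base, 50 mm (its x) x 92 mm (its y) x 28 mm tall, 150 g, lying upright on the table. Slot in the top along y: 12 x 68 mm, floor 6 mm above the underside; its top 6 mm flares to 20 mm wide. A wall fully down has its centre 14.5 mm above this point, its top 23 mm above the base. Four, all alike, same either way round; a spare is not used.
- foot3_center (a point): Centre (14 mm up) of a loose sand-coloured rocky base, 50 mm (its x) x 92 mm (its y) x 28 mm tall, 150 g, lying upright on the table. Slot in the top along y: 12 x 68 mm, floor 6 mm above the underside; its top 6 mm flares to 20 mm wide. A wall fully down has its centre 14.5 mm above this point, its top 23 mm above the base. Four, all alike, same either way round; a spare is not used.
- foot0_slot (a point): Where the centre of a wall comes when fully down in the slot of foot0: 14.5 mm above foot0_center; axes as the base's, the wall's length along y.
- foot1_slot (a point): Where the centre of a wall comes when fully down in the slot of foot1: 14.5 mm above foot1_center; axes as the base's, the wall's length along y.
- foot2_slot (a point): Where the centre of a wall comes when fully down in the slot of foot2: 14.5 mm above foot2_center; axes as the base's, the wall's length along y.
- foot3_slot (a point): Where the centre of a wall comes when fully down in the slot of foot3: 14.5 mm above foot3_center; axes as the base's, the wall's length along y.
- tile_seat0 (a point): Where the centre of a base comes when seated in this pocket (6 mm above the pocket mouth's centre, 14 mm above its floor). One of four pockets in the dark gaming tile (fixed, 90 x 425 x 12 mm, top 12 mm above the table): 53.5 mm (its x) x 95.5 mm (its y) x 8 mm deep, in a row along y, 105 mm apart; axes are the tile's. A seated base stands 20 mm proud of the tile.
- tile_seat1 (a point): Where the centre of a base comes when seated in this pocket (6 mm above the pocket mouth's centre, 14 mm above its floor). One of four pockets in the dark gaming tile (fixed, 90 x 425 x 12 mm, top 12 mm above the table): 53.5 mm (its x) x 95.5 mm (its y) x 8 mm deep, in a row along y, 105 mm apart; axes are the tile's. A seated base stands 20 mm proud of the tile.
- tile_seat2 (a point): Where the centre of a base comes when seated in this pocket (6 mm above the pocket mouth's centre, 14 mm above its floor). One of four pockets in the dark gaming tile (fixed, 90 x 425 x 12 mm, top 12 mm above the table): 53.5 mm (its x) x 95.5 mm (its y) x 8 mm deep, in a row along y, 105 mm apart; axes are the tile's. A seated base stands 20 mm proud of the tile.
- tile_seat3 (a point): Where the centre of a base comes when seated in this pocket (6 mm above the pocket mouth's centre, 14 mm above its floor). One of four pockets in the dark gaming tile (fixed, 90 x 425 x 12 mm, top 12 mm above the table): 53.5 mm (its x) x 95.5 mm (its y) x 8 mm deep, in a row along y, 105 mm apart; axes are the tile's. A seated base stands 20 mm proud of the tile.
- rack_hole0 (a point): Centre of the mouth of one slot of the black storage rack (fixed block 200 mm (its x) x 94 mm (its y) x 34 mm tall): slot 13 mm (x) x 67 mm (y) x 30 mm deep; slots 50 mm apart along x, so fingers over neighbouring walls must not be opened wider than about 50 mm. May be empty.
- rack_hole1 (a point): Centre of the mouth of one slot of the black storage rack (fixed block 200 mm (its x) x 94 mm (its y) x 34 mm tall): slot 13 mm (x) x 67 mm (y) x 30 mm deep; slots 50 mm apart along x, so fingers over neighbouring walls must not be opened wider than about 50 mm. May be empty.
- rack_hole2 (a point): Centre of the mouth of one slot of the black storage rack (fixed block 200 mm (its x) x 94 mm (its y) x 34 mm tall): slot 13 mm (x) x 67 mm (y) x 30 mm deep; slots 50 mm apart along x, so fingers over neighbouring walls must not be opened wider than about 50 mm. May be empty.
- rack_hole3 (a point): Centre of the mouth of one slot of the black storage rack (fixed block 200 mm (its x) x 94 mm (its y) x 34 mm tall): slot 13 mm (x) x 67 mm (y) x 30 mm deep; slots 50 mm apart along x, so fingers over neighbouring walls must not be opened wider than about 50 mm. May be empty.
- figure0_center (a point): Centre of a painted figure (bystander) on a round black base 32 mm across, 45 mm tall, standing on the table; light, easily knocked.
- figure1_center (a point): Centre of a painted figure (bystander) on a round black base 32 mm across, 45 mm tall, standing on the table; light, easily knocked.
- figure2_center (a point): Centre of a painted figure (bystander) on a round black base 32 mm across, 45 mm tall, standing on the table; light, easily knocked.
Mind the look-alikes: they are no part of the job. Leave any pink or turquoise look-alike of the part that bears foot1_center alone.

How it is judged:
By the outcome, as a careful person would: the job done as asked, in the order asked, and still so for the second after the job is handed in, with the robot touching nothing.
Of wall0, wall1, wall2, wall3 only 3 to 4 are there at a start; the rules pass over those that are not, and their reading is None.
At some moment in a run one of foot0, foot1, foot2, foot3 may be knocked a few centimetres aside while the robot is not near it.
It also fails if it takes over 210 s, if anything falls off the work surface, if the arm or the gripper's body presses on something with over 40 N, if the wrist force passes 120 N, or if a joint passes its speed limit or range.

ROBOT

A 6-joint arm with a two-finger parallel gripper is mounted at the origin on the work surface. World frame = base frame: x ahead of the robot, y to its left, z up, the work surface at z = 0. Lengths are in m, angles in degrees, forces in N, time in s.
With the tool pointing down it reaches from about 0.35 to 0.875 m from the base axis. Payload 4.2 kg.
Tool frame: the origin (TCP) lies on the front face of the gripper's body, between the roots of the fingers; the fingertips stand finger_overhang ahead of it and the grasp point (between the pads) lies 51 mm ahead of it (finger_overhang is the distance from the TCP to the fingertips, in m); z points along the fingers, y is the line along which they close (so a half turn about z gives the same grasp; the last joint's range is limited). The gripper opens to 87 mm and grips with 3 to 60 N. Pads are 19 mm wide; open, the fingers measure 117 mm over their backs; the gripper's body (75 mm by 190 mm) begins 51 mm behind the grasp point.
Start: joints at [-57.892, 22.042, 0.453, 0, -68.411, -14.817], TCP at [0.186, -0.597, 0.292] pointing down, gripper open.
Joint ranges: [-179.83, 179.83], [-69.29, 118.12], [-61.27, 80.66], [-181.25, 117.63], [-171.15, -9.14], [-177.46, 177.46]. Speed limits (degrees/s): [159.86, 159.86, 180, 180, 180, 180].

INTERFACE

Orientations are given as a 3x3 rotation matrix whose columns are the frame's x, y, z axes.
In Python, from station import sense, capture, camera_model, finish_job, finger_overhang gives the robot as it stands. The module is installed in compiled form; this text tells all that it offers.
- The arm moves only by the tool jog_arm, never from a script. Its argument "rows" is a list that holds one entry, the list of rows, each a list of 4 numbers: the shift along the tool's x, y, z in m, then the turn about the tool's z in rad. A call has 1 to 20 rows; each row shifts and turns the commanded pose from where the row before left it, along the tool's axes as they then stand; what a row does not reach is not made up. A row lasts 1/8 s, in which the tool goes at most 62.5 mm and 10.7 degrees, less where a joint would pass 70% of its speed; a pose out of reach is approached as far as the arm can. A call is refused whole if a number of a shift passes 0.0625 or a number of a turn 0.188, either way. A call with a gripper value outside its range is refused whole. "claw" is the opening, from 0 (shut) to 1 (fully open), set as the call begins (left out, the last holds). The fingers move at their own pace and stop on an object; the grip force is fixed at half the most. Time passes only in rows, so rows that do not move let the fingers close. It gives the time, the measured TCP pose, the force, the opening and the grip force at its end, in the units of the state.
- sense(): the state, without advancing time (a new reading comes with each control period).
- capture(name): name is "side" or "top" or "wrist"; returns the picture (400x640x3 uint8, red, green, blue); there is no depth.
- camera_model(name): a dict with "fovy" (degrees; the focal length in pixels is half the picture's height over the tangent of half this angle, whatever the lens; pixels are square), "cx", "cy" (the principal point, pixels), "eye" and "rotation" of the camera in the world. Camera axes: x right, y down, z forward; pixel columns grow to the right and rows downward; lengths in m; the calibration is good to about 2 mm. A picture is of the moment at which its call begins: read the wrist's pose just before it. camera_model takes no time and is no camera call; for the wrist camera it gives the pose at the moment of the call.
- finish_job(): hands the job in; it is judged then, once.
The state is a dict: "time_s": time; "joints": joint angles; "joint_velocities": joint speeds; "effort": joint torques, N m; "tcp_pos": TCP position; "ee_rot": TCP orientation; "wrist_force": force on the tool from outside, world axes, zero at the start; "moment": the same for the moment, N m; "gripper_width": opening from 0.0 (shut) to 1.0 (fully open); "gripper_force": force on a finger pad.
Only numpy, scipy, OpenCV 4.12 (cv2) and the standard library are available. Lean on these libraries where they do the work, as an engineer would, in place of code of your own. Each camera call takes 0.05 s, during which the arm holds its last target. There are 200 camera calls.

## Working session

There is one attempt and no reset: what is moved stays moved. The work goes in short steps, Python scripts to look and compute and a tool call to move; the robot and the scene stay as the last step left them, time stands still between calls to the robot, and variables do not carry over. Pictures are saved under pics/ and viewed, at most 14 in all, crops included, and the job is handed in when it is done.

Besides the shell and the picture viewer there is one more tool, called after ">>>" by a JSON object that holds its "name" and its "arguments", one argument or row to a line. jog_arm: Moves the arm, as the interface text tells. Its arguments: {"type":"object","properties":{"rows":{"type":"array"},"claw":{"type":"number"}},"required":["rows"]}

```bash
mkdir -p pics
python3 - <<'E'
from station import *
import cv2,json
s=sense();print(s['time_s'],s['tcp_pos'],s['ee_rot'],s['gripper_width'],finger_overhang)
for n in ['top','side','wrist']:
    m=camera_model(n);print(n,m)
    im=capture(n);cv2.imwrite(f'pics/{n}0.png',im[:,:,::-1])
E
```

```text
0.0 [ 0.18566209 -0.59629533  0.29114349] [[-9.54865037e-01 -2.97039152e-01 -7.09673825e-04]
 [-2.97039996e-01  9.54862711e-01  2.10819692e-03]
 [ 5.14240471e-05  2.22384504e-03 -9.99997526e-01]] 0.9986060544913569 0.0697
top {'fovy': 48.869360487073294, 'cx': 320.01724893522595, 'cy': 190.1756031852239, 'eye': array([ 0.35280158, -0.02900242,  1.02448213]), 'rotation': array([[ 1.01194338e-02, -9.83888446e-01,  1.78496844e-01],
       [-9.99946860e-01, -1.03082956e-02, -1.30629170e-04],
       [ 1.96852277e-03, -1.78486037e-01, -9.83940476e-01]])}
side {'fovy': 57.62840651020042, 'cx': 318.4594512175056, 'cy': 198.04641232189772, 'eye': array([0.21035377, 0.55564565, 0.6847387 ]), 'rotation': array([[-0.8744365 , -0.32412303,  0.36097792],
       [-0.48512191,  0.59061324, -0.64485094],
       [-0.00418729, -0.7389995 , -0.67369296]])}
wrist {'fovy': 62.49929357356262, 'cx': 323.6131586024729, 'cy': 206.0833113604418, 'eye': array([ 0.11525003, -0.61838186,  0.38317394]), 'rotation': array([[-0.29576606,  0.92004254,  0.25699058],
       [ 0.95525684,  0.28412628,  0.08219866],
       [ 0.00260849,  0.26980358, -0.96291185]])}
```

View pics/top0.png

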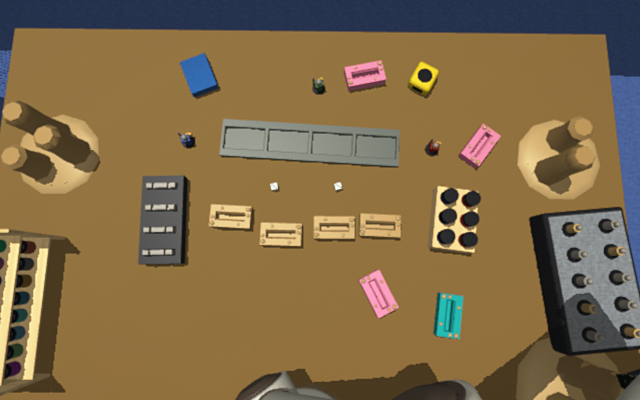

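View pics/side0.png

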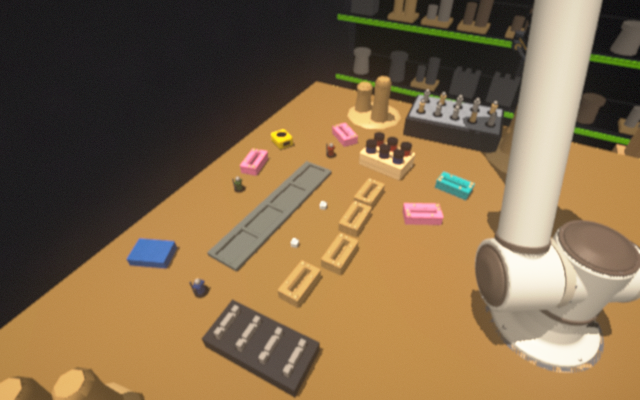

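Top view: the black rack at (162,220) holds four grey walls at v≈185, 207, 229 and 252. The sand bases are at (231,216), (281,235), (334,228) and (381,226), and the tile spans (220..400, 140). The pink and turquoise look-alikes at (365,75), (480,146), (379,294) and (449,316) differ in colour, so I leave them out.

```bash
cat > h.py <<'E'
import numpy as np,cv2
from station import *
def ray(m,px):
    f=200/np.tan(np.radians(m['fovy']/2)); px=np.atleast_2d(px).astype(float)
    d=np.c_[(px[:,0]-m['cx'])/f,(px[:,1]-m['cy'])/f,np.ones(len(px))]
    return d@m['rotation'].T
def toplane(m,px,z):
    d=ray(m,px); return (m['eye']+d*((z-m['eye'][2])/d[:,2])[:,None])[:,:2]
def proj(m,P):
    f=200/np.tan(np.radians(m['fovy']/2)); c=(np.atleast_2d(P)-m['eye'])@m['rotation']
    return np.c_[m['cx']+f*c[:,0]/c[:,2],m['cy']+f*c[:,1]/c[:,2]]
E
python3 - <<'E'
from h import *
m=camera_model('top')
print(toplane(m,[[231,216],[281,235],[334,228],[381,226]],.028).round(3))
print(toplane(m,[[160,185],[160,207],[158,229],[158,252]],.049).round(3))
print(toplane(m,[[244,139],[288,142],[332,145],[377,148]],.012).round(3))
print(toplane(m,[[186,138],[319,85],[433,147]],.02).round(3))
im=cv2.imread('pics/top0.png')
cv2.imwrite('pics/top0z.png',cv2.resize(im[110:275,130:410],None,fx=2.85,fy=2.85,interpolation=cv2.INTER_CUBIC))
E
```

```text
[[ 0.472  0.173]
 [ 0.43   0.058]
 [ 0.447 -0.062]
 [ 0.452 -0.168]]
[[0.538 0.332]
 [0.488 0.328]
 [0.439 0.329]
 [0.388 0.325]]
[[ 0.659  0.154]
 [ 0.652  0.048]
 [ 0.646 -0.057]
 [ 0.64  -0.164]]
[[ 0.657  0.29 ]
 [ 0.794 -0.024]
 [ 0.641 -0.295]]
```

View pics/top0z.png

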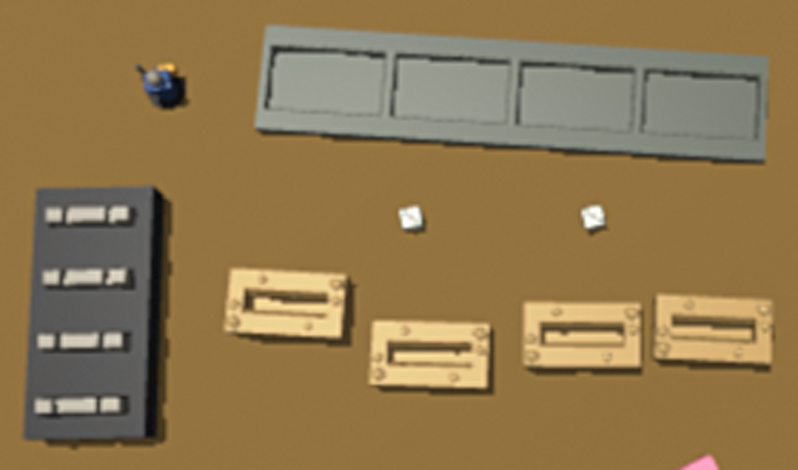

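All four walls are present, and the four sand bases have slots as described. Next I turn the tool to x=(0,-1), y=(-1,0) and fly over the bases.

>>> {"name": "jog_arm", "arguments": {
  "rows": [
    [[0, 0, -0.01, -0.127], [0, 0, -0.01, -0.127], [0, 0, -0.01, -0.127], [0, 0, -0.01, -0.127], [0, 0, -0.01, -0.127], [0, 0, 0, -0.127], [0, 0, 0, -0.127], [0, 0, 0, -0.127], [0, 0, 0, -0.127], [0, 0, 0, -0.127], [-0.05, -0.05, 0, 0], [-0.05, -0.05, 0, 0], [-0.05, -0.05, 0, 0], [-0.05, -0.05, 0, 0], [-0.05, -0.05, 0, 0], [-0.06, 0, 0, 0], [-0.06, 0, 0, 0], [-0.06, 0, 0, 0], [-0.06, 0, 0, 0], [-0.06, 0, 0, 0]]
  ],
  "claw": 0.55
}}

```text
time_s: 2.65
tcp_pos: [0.4057, -0.0738, 0.3423]
ee_rot: [[0.001, -1.0, 0.0], [-1.0, -0.001, 0.0], [-0.0, -0.0, -1.0]]
wrist_force: [1.2, -0.7, -0.0]
gripper_width: 0.546
gripper_force: 0.0
```

>>> {"name": "jog_arm", "arguments": {
  "rows": [
    [[-0.02, 0, 0, 0], [0, 0, 0, 0], [0, 0, 0, 0]]
  ]
}}

```text
time_s: 3.02
tcp_pos: [0.4061, -0.0559, 0.3421]
ee_rot: [[0.001, -1.0, -0.0], [-1.0, -0.001, -0.0], [0.0, 0.0, -1.0]]
wrist_force: [0.4, 0.1, 0.4]
gripper_width: 0.549
gripper_force: 0.0
```

Run:
```python
from h import *
s=sense();print(s['time_s'],s['tcp_pos'],s['ee_rot'].round(4),s['joints'],s['gripper_width'])
cv2.imwrite('pics/w1.png',capture('wrist')[:,:,::-1])
```

```text
3.025 [ 0.40613629 -0.0559065   0.34214298] [[ 7.e-04 -1.e+00 -3.e-04]
 [-1.e+00 -7.e-04 -1.e-04]
 [ 1.e-04  3.e-04 -1.e+00]] [ 1.51045723e+01 -1.82542619e+00 -2.21218629e+01  1.71806342e-03
 -6.97231621e+01 -1.50638512e+01] 0.548765714455715
```

View pics/w1.png

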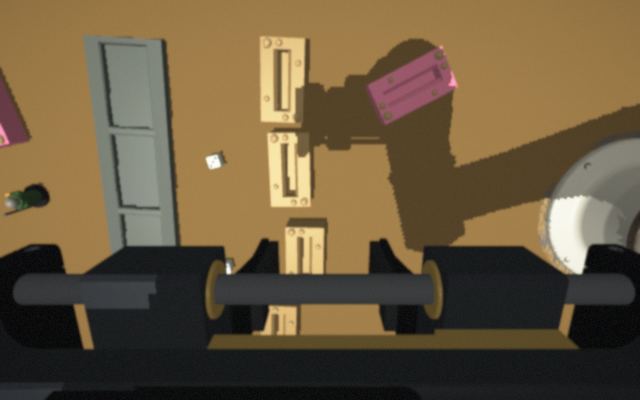

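The wrist view shows the bases in a column near (285,80), (290,168) and (305,250), with the tile at (130,130). The gripper hides everything below row 240. The camera's nadir is about 74 mm to the −y side of the TCP, so I put that point over the rack.

>>> {"name": "jog_arm", "arguments": {
  "rows": [
    [[-0.0456, -0.0057, 0.0142, 0], [-0.0456, -0.0057, 0.0142, 0], [-0.0456, -0.0057, 0.0142, 0], [-0.0456, -0.0057, 0.0142, 0], [-0.0456, -0.0057, 0.0142, 0], [-0.0456, -0.0057, 0.0142, 0], [-0.0456, -0.0057, 0.0142, 0], [-0.0456, -0.0057, 0.0142, 0], [-0.0456, -0.0057, 0.0142, 0], [-0.0456, -0.0057, 0.0142, 0], [0, 0, 0, 0], [0, 0, 0, 0]]
  ]
}}

```text
time_s: 4.58
tcp_pos: [0.4634, 0.3994, 0.1996]
ee_rot: [[-0.0, -1.0, -0.001], [-1.0, 0.0, -0.001], [0.001, 0.001, -1.0]]
wrist_force: [-0.3, -0.4, 0.7]
gripper_width: 0.549
gripper_force: 0.0
```

Run:
```python
from h import *
s=sense();m=camera_model('wrist');print(s['time_s'],s['tcp_pos'],s['ee_rot'][:,1],m['eye'])
im=capture('wrist')[:,:,::-1].copy();cv2.imwrite('pics/w2.png',im)
hsv=cv2.cvtColor(im,cv2.COLOR_BGR2HSV)
k=((hsv[:,:,2]>120)&(hsv[:,:,1]<70)).astype(np.uint8)*255
k[250:]=0
k=cv2.morphologyEx(k,cv2.MORPH_CLOSE,np.ones((15,5)))
for c in cv2.findContours(k,0,2)[0]:
    if cv2.contourArea(c)<100: continue
    (cx,cy),wh,a=cv2.minAreaRect(c); b=cv2.boxPoints(((cx,cy),wh,a))
    print(np.round([cx,cy,*wh,a],1),toplane(m,[[cx,cy]],.049).round(4)); 
    cv2.polylines(im,[b.astype(int)],1,(0,0,255))
cv2.imwrite('pics/w2d.png',im)
```

```text
4.575 [0.46336637 0.3994039  0.19960979] [-9.99999501e-01  4.58794231e-04  8.87530959e-04] [0.46331388 0.32585854 0.2916178 ]
[218.3 129.1 112.   49.   83.5] [[0.5387 0.3361]]
[358.   90.5  39.   16.   90. ] [[0.4392 0.3101]]
[287.6  98.7  56.1  17.5  87.1] [[0.4884 0.3154]]
[52.9 60.8 25.5 15.5 78.7] [[0.6472 0.2906]]
```

View pics/w2d.png

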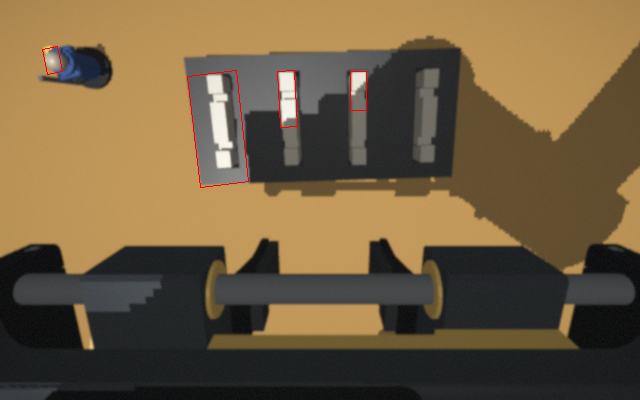

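The four walls are at about (220,120), (289,118), (358,117) and (427,115), partly in the arm's shadow, so I use a local threshold. The rack is turned roughly 2°.

Run:
```python
from h import *
m=camera_model('wrist')
im=cv2.imread('pics/w2.png');g=cv2.GaussianBlur(cv2.cvtColor(im,cv2.COLOR_BGR2GRAY),(3,3),0)
for c0 in (220,289,358,427):
    r=g[60:176,c0-24:c0+24].astype(float)
    # per-row: threshold halfway between row min/max
    bg=np.percentile(r,10,axis=1)[:,None]; wallmax=r.max(1)[:,None]
    k=((r-bg)>.6*(wallmax-bg))&(wallmax-bg>25)
    k=k.astype(np.uint8)
    n,l,st,ce=cv2.connectedComponentsWithStats(cv2.morphologyEx(k,cv2.MORPH_CLOSE,np.ones((9,3))))
    i=1+np.argmax(st[1:,4]); ys,xs=np.nonzero((l==i)&(k>0)); print(st[i], end=' ')
    ys=ys+60;xs=xs+c0-24
    (vx,vy,x0,y0)=cv2.fitLine(np.c_[xs,ys].astype(np.float32),cv2.DIST_HUBER,0,.01,.01).ravel()
    top,bot=ys.min()-.5,ys.max()+.5
    pts=[(x0+(v-y0)*vx/vy,v) for v in (top,bot)]
    P=toplane(m,pts,.049);d=P[0]-P[1]
    print(np.round(pts,1).tolist(),P.mean(0).round(4),'len',np.linalg.norm(d).round(4),'ang from y',np.degrees(np.arctan2(d[0],-d[1])).round(2))
# rack outline corners
P=toplane(m,[[185,57],[460,48],[452,176],[202,185]],.034);print(P.round(4),P.mean(0))
```

```text
[  11   13   25   96 1407] [[213.7, 72.5], [224.4, 168.5]] [0.5378 0.3313] len 0.0665 ang from y 1.55
[   0   10   34   96 1395] [[285.1, 69.5], [292.1, 165.5]] [0.4881 0.3293] len 0.0662 ang from y 2.6
[   0    7   39   99 1500] [[356.1, 66.5], [358.6, 165.5]] [0.4391 0.3285] len 0.0682 ang from y 3.01
[  13    8   23   95 1478] [[430.3, 67.5], [424.9, 162.5]] [0.3892 0.3278] len 0.0652 ang from y 1.39
[[0.5632 0.2859]
 [0.3653 0.2804]
 [0.3615 0.3733]
 [0.5605 0.3802]] [0.46260578 0.32992908]
```

>>> {"name": "jog_arm", "arguments": {
  "rows": [
    [[0.0137, -0.015, 0, 0], [0.0137, -0.015, 0, 0], [0.0137, -0.015, 0, 0], [0.0137, -0.015, 0, 0], [0.0134, -0.0152, 0, 0], [0, 0, 0, -0.027], [0, 0, 0.02, 0], [0, 0, 0.02, 0], [0, 0, 0.02, 0], [0, 0, 0.018, 0], [0, 0, 0.015, 0], [0, 0, 0, 0], [0, 0, 0, 0]]
  ]
}}

```text
time_s: 6.25
tcp_pos: [0.5383, 0.3327, 0.1078]
ee_rot: [[0.028, -1.0, 0.001], [-1.0, -0.028, 0.0], [-0.0, -0.001, -1.0]]
wrist_force: [-0.3, 0.1, -0.9]
gripper_width: 0.548
gripper_force: 0.0
```

>>> {"name": "jog_arm", "arguments": {
  "rows": [
    [[0, 0, 0, 0], [0, 0, 0, 0], [0, 0, 0, 0], [0, 0, 0, 0]]
  ],
  "claw": 0
}}

```text
time_s: 6.75
tcp_pos: [0.538, 0.3324, 0.1074]
ee_rot: [[0.028, -1.0, 0.0], [-1.0, -0.028, 0.0], [-0.0, -0.0, -1.0]]
wrist_force: [0.3, -1.2, -0.1]
gripper_width: 0.178
gripper_force: 0.0
```

>>> {"name": "jog_arm", "arguments": {
  "rows": [
    [[0, 0, 0, 0], [0, 0, 0, 0], [0, 0, 0, 0]]
  ]
}}

```text
time_s: 7.12
tcp_pos: [0.538, 0.3324, 0.1073]
ee_rot: [[0.028, -1.0, 0.0], [-1.0, -0.028, -0.0], [0.0, -0.0, -1.0]]
wrist_force: [-1.1, -0.2, 1.0]
gripper_width: 0.112
gripper_force: 30.0
```

>>> {"name": "jog_arm", "arguments": {
  "rows": [
    [[0, 0, -0.01, 0], [0, 0, -0.02, 0], [0, 0, -0.02, 0], [0, 0, -0.025, 0], [0, 0, -0.025, 0], [0.0208, 0.0171, 0, 0], [0.0208, 0.0171, 0, 0], [0.0208, 0.0171, 0, 0], [0.0208, 0.0171, 0, 0], [0, 0, 0, 0], [0, 0, 0, 0]]
  ]
}}

```text
time_s: 8.5
tcp_pos: [0.4725, 0.2478, 0.208]
ee_rot: [[0.028, -1.0, 0.001], [-1.0, -0.028, 0.001], [-0.001, -0.002, -1.0]]
wrist_force: [-0.5, -0.1, -0.4]
gripper_width: 0.111
gripper_force: 30.0
```

```bash
cat >> h.py <<'E'
def look(tag,sand=True):
    s=sense();m=camera_model('wrist')
    im=capture('wrist')[:,:,::-1].copy();cv2.imwrite(f'pics/{tag}.png',im)
    print('t',s['time_s'],'tcp',s['tcp_pos'].round(4),'yaw',np.degrees(np.arctan2(-s['ee_rot'][1,1],-s['ee_rot'][0,1])).round(2),'w',round(s['gripper_width'],3))
    return s,m,im
def bases(m,im,z=.028):
    """sand rectangles in wrist view: top-face centre, yaw (deg of base y axis from world y)"""
    hsv=cv2.cvtColor(im,cv2.COLOR_BGR2HSV)
    g=cv2.GaussianBlur(im,(3,3),0).astype(int)
    k=((g[:,:,2]>205)&(g[:,:,0]>100)&(g[:,:,2]-g[:,:,0]>40)&(g[:,:,2]-g[:,:,0]<130)).astype(np.uint8)*255
    k[240:]=0
    out=[]
    for c in cv2.findContours(cv2.morphologyEx(k,cv2.MORPH_CLOSE,np.ones((3,3))),0,2)[0]:
        if cv2.contourArea(c)<1500: continue
        r=cv2.minAreaRect(c);P=toplane(m,cv2.boxPoints(r),z)
        e=[P[1]-P[0],P[2]-P[1]];L=[np.linalg.norm(v) for v in e];d=e[int(np.argmax(L))];d=d*np.sign(d[1])
        out.append((P.mean(0),np.degrees(np.arctan2(-d[0],d[1]))))
        print('base px',np.round(r[0],1),'xy',P.mean(0).round(4),'size',np.round(sorted(L),4),'yaw',out[-1][1].round(2))
    return out
E
python3 - <<'E'
from h import *
s,m,im=look('b1');print(m['eye']);bases(m,im)
for p in [(0,0)]:
    pass
E
```

```text
t 8.5 tcp [0.4725 0.2478 0.208 ] yaw 1.62 w 0.111
[0.47436895 0.1740411  0.29981802]
base px [329.   86.3] xy [0.4712 0.1545] size [0.0499 0.0503] yaw -4.81
```

View pics/b1.png

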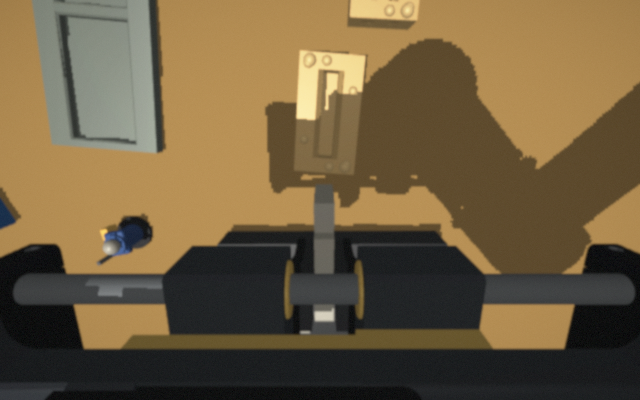

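The base at (330,112) is half in shadow, and the held wall is at (323,210). I need a mask that ignores shadow, so I sample the colours.

Run:
```python
from h import *
im=cv2.imread('pics/b1.png').astype(float)
for n,(x,y) in dict(litbase=(312,80),shbase=(310,150),littab=(250,60),shtab=(285,130),shtab2=(390,120),slot=(335,90),slotsh=(325,140),side=(325,178)).items():
    p=im[y-2:y+3,x-2:x+3].mean((0,1));print(n,p.round(),'B/R %.2f G/R %.2f'%(p[0]/p[2],p[1]/p[2]))
```

```text
litbase [164. 229. 249.] B/R 0.66 G/R 0.92
shbase [ 69. 105. 128.] B/R 0.54 G/R 0.83
littab [ 84. 143. 181.] B/R 0.46 G/R 0.79
shtab [46. 75. 95.] B/R 0.48 G/R 0.79
shtab2 [46. 76. 95.] B/R 0.48 G/R 0.80
slot [109. 162. 190.] B/R 0.58 G/R 0.85
slotsh [ 71. 107. 129.] B/R 0.55 G/R 0.83
side [ 52.  86. 109.] B/R 0.48 G/R 0.79
```

Run:
```python
s=open('h.py').read()
i=s.index("    g=cv2.GaussianBlur(im,(3,3),0).astype(int)");j=s.index("    k[240:]=0\n    out")
s=s[:i]+"""    g=cv2.GaussianBlur(im,(5,5),0).astype(float)+1e-3
    br=g[:,:,0]/g[:,:,2]
    k=((br>.512)&(br<.85)&(g[:,:,1]/g[:,:,2]<.99)&(g[:,:,1]/g[:,:,2]>.8)&(g[:,:,2]>80)).astype(np.uint8)*255
    k=cv2.morphologyEx(k,cv2.MORPH_OPEN,np.ones((5,5)))
"""+s[j:].replace('k,cv2.MORPH_CLOSE,np.ones((3,3))','k,cv2.MORPH_CLOSE,np.ones((9,9))').replace("        out.append","        cv2.polylines(im,[cv2.boxPoints(r).astype(int)],1,(0,0,255))\n        out.append").replace("    return out","    cv2.imwrite('pics/det.png',np.hstack([im[:240],cv2.merge([k]*3)[:240]])[:, :])\n    return out")
open('h.py','w').write(s)
from h import *
im=cv2.imread('pics/b1.png');m=camera_model('wrist');bases(m,im)
d=cv2.imread('pics/det.png');cv2.imwrite('pics/detz.png',np.hstack([d[:,200:500],d[:,840:1140]]))
```

```text
base px [327.8 111.9] xy [0.4716 0.1754] size [0.051  0.0929] yaw -4.42
base px [383.5  13.5] xy [0.4328 0.1026] size [0.0178 0.0502] yaw -88.48
```

View pics/detz.png

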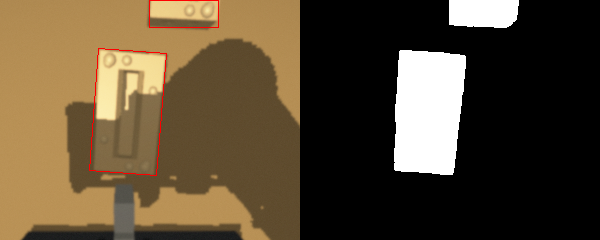

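Run:
```python
s=open('h.py').read()
s=s.replace("r=cv2.minAreaRect(c);P=toplane(m,cv2.boxPoints(r),z)","r=cv2.minAreaRect(c);Q=toplane(m,c[:,0],z);P=cv2.boxPoints(cv2.minAreaRect((Q*1000).astype(np.float32)))/1000")
open('h.py','w').write(s)
from h import *
im=cv2.imread('pics/b1.png');m=camera_model('wrist')
print(m['rotation'].round(4), sense()['ee_rot'].round(4)); bases(m,im)
b=[[298,49],[366,54],[357,175],[291,170]]
P=toplane(m,b,.028);print(P.round(4)); 
k=cv2.imread('pics/det.png')[:,640:,0]>128
for y in (60,80,100,120,140,160):
    x=np.nonzero(k[y,260:400])[0]+260
    print(y,x.min(),x.max(),toplane(m,[[x.min(),y],[x.max()+1,y]],.028).round(4).tolist())
```

```text
[[-0.9996 -0.0263 -0.0059]
 [-0.0269  0.9622  0.2709]
 [-0.0014  0.271  -0.9626]] [[ 2.830e-02 -9.996e-01  1.200e-03]
 [-9.996e-01 -2.820e-02  9.000e-04]
 [-8.000e-04 -1.200e-03 -1.000e+00]]
base px [327.8 111.9] xy [0.4718 0.1753] size [0.0523 0.0931] yaw -2.89
base px [383.5  13.5] xy [0.4331 0.1026] size [0.0177 0.0505] yaw -88.48
[[0.4954 0.1281]
 [0.4439 0.1302]
 [0.4457 0.223 ]
 [0.5007 0.2203]]
60 298 365 [[0.4954, 0.1357], [0.4437, 0.1344]]
80 297 363 [[0.4961, 0.15], [0.4443, 0.1487]]
100 296 361 [[0.4968, 0.1648], [0.445, 0.1634]]
120 295 359 [[0.4975, 0.18], [0.4457, 0.1786]]
140 295 356 [[0.4975, 0.1957], [0.4473, 0.1943]]
160 294 354 [[0.4983, 0.2119], [0.448, 0.2106]]
```

```bash
cat >> h.py <<'E'
def plan(x,y,z,yaw):
    s=sense();R=s['ee_rot'];p=s['tcp_pos'];psi=np.arctan2(-R[1,1],-R[0,1])
    d=np.array([x,y,z])-p
    print('now',p.round(4),np.degrees(psi).round(2),'-> tool shift (before turn)',(R.T@d).round(4),'turn',round(psi-np.radians(yaw),3))
E
python3 -c "
from h import *
plan(.4717,.1765,.135,-2.8)"
```

```text
now [0.4726 0.2479 0.2077] 1.62 -> tool shift (before turn) [0.0714 0.003  0.0727] turn 0.077
```

>>> {"name": "jog_arm", "arguments": {
  "rows": [
    [[0.0178, 0.0007, 0, 0], [0.0178, 0.0007, 0, 0], [0.0179, 0.0008, 0, 0], [0.0179, 0.0008, 0, 0], [0, 0, 0.02, 0.077], [0, 0, 0.02, 0], [0, 0, 0.02, 0], [0, 0, 0.0127, 0], [0, 0, 0, 0], [0, 0, 0, 0]]
  ]
}}

```text
time_s: 9.8
tcp_pos: [0.4715, 0.176, 0.1352]
ee_rot: [[-0.049, -0.999, 0.001], [-0.999, 0.049, 0.001], [-0.001, -0.001, -1.0]]
wrist_force: [0.7, 0.1, -0.9]
gripper_width: 0.115
gripper_force: 30.0
```

```bash
python3 -c "
from h import *
plan(.4717,.1765,.1095,-2.8)"
```

```text
now [0.4715 0.176  0.1352] -2.8 -> tool shift (before turn) [-0.0005 -0.0002  0.0257] turn 0.0
```

>>> {"name": "jog_arm", "arguments": {
  "rows": [
    [[-0.0005, 0, 0.004, 0], [0, 0, 0.004, 0], [0, 0, 0.004, 0], [0, 0, 0.004, 0], [0, 0, 0.004, 0], [0, 0, 0.003, 0], [0, 0, 0.002, 0], [0, 0, 0, 0]]
  ]
}}

```text
time_s: 10.8
tcp_pos: [0.4711, 0.1764, 0.1095]
ee_rot: [[-0.049, -0.999, -0.0], [-0.999, 0.049, -0.0], [0.0, 0.0, -1.0]]
wrist_force: [0.2, 0.3, -0.7]
gripper_width: 0.109
gripper_force: 30.0
```

>>> {"name": "jog_arm", "arguments": {
  "rows": [
    [[0, 0, 0, 0], [0, 0, 0, 0], [0, 0, 0, 0], [0, 0, -0.01, 0], [0, 0, -0.025, 0], [0, 0, -0.03, 0], [0, 0, -0.035, 0], [-0.0385, -0.0025, 0, 0], [-0.0385, -0.0025, 0, 0], [-0.0385, -0.0025, 0, 0], [-0.0387, -0.0025, 0, 0], [0, 0, 0, -0.077], [0, 0, 0.02, 0], [0, 0, 0.02, 0], [0, 0, 0, 0], [0, 0, 0, 0]]
  ],
  "claw": 0.5
}}

```text
time_s: 12.8
tcp_pos: [0.489, 0.3302, 0.1707]
ee_rot: [[0.028, -1.0, 0.001], [-1.0, -0.028, 0.001], [-0.001, -0.001, -1.0]]
wrist_force: [0.3, -1.1, -0.6]
gripper_width: 0.504
gripper_force: 0.0
```

```bash
python3 -c "
from h import *
plan(.4886,.3299,.1073,1.6)
look('r2')"
```

```text
now [0.489  0.3302 0.1707] 1.62 -> tool shift (before turn) [0.0004 0.0005 0.0634] turn 0.0
t 12.8 tcp [0.489  0.3302 0.1707] yaw 1.62 w 0.504
```

>>> {"name": "jog_arm", "arguments": {
  "rows": [
    [[0.0004, 0.0005, 0.02, 0], [0, 0, 0.02, 0], [0, 0, 0.015, 0], [0, 0, 0.0084, 0], [0, 0, 0, 0]]
  ]
}}

```text
time_s: 13.48
tcp_pos: [0.4881, 0.3294, 0.1059]
ee_rot: [[0.028, -1.0, -0.0], [-1.0, -0.028, -0.001], [0.001, 0.0, -1.0]]
wrist_force: [0.5, 0.0, -1.0]
gripper_width: 0.504
gripper_force: 0.0
```

>>> {"name": "jog_arm", "arguments": {
  "rows": [
    [[0, 0, 0, 0], [0, 0, 0, 0], [0, 0, 0, 0], [0, 0, 0, 0], [0, 0, 0, 0], [0, 0, 0, 0], [0, 0, 0, 0]]
  ],
  "claw": 0
}}

```text
time_s: 14.35
tcp_pos: [0.4881, 0.3295, 0.1063]
ee_rot: [[0.028, -1.0, 0.0], [-1.0, -0.028, 0.0], [-0.0, -0.0, -1.0]]
wrist_force: [-1.0, 0.4, 1.4]
gripper_width: 0.111
gripper_force: 30.0
```

View pics/r2.png

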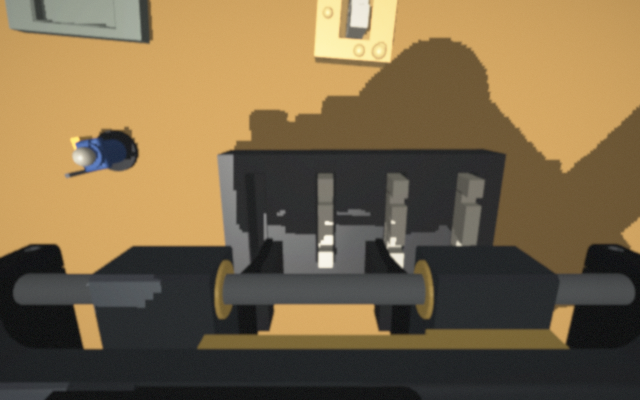

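>>> {"name": "jog_arm", "arguments": {
  "rows": [
    [[0, 0, -0.01, 0], [0, 0, -0.02, 0], [0, 0, -0.02, 0], [0, 0, -0.025, 0], [0, 0, -0.025, 0], [0.039, 0.0123, 0, 0], [0.039, 0.0123, 0, 0], [0.039, 0.0123, 0, 0], [0.039, 0.0123, 0, 0], [0.039, 0.0123, 0, 0], [0, 0, 0, 0], [0, 0, 0, 0]]
  ]
}}

```text
time_s: 15.85
tcp_pos: [0.4326, 0.1332, 0.2068]
ee_rot: [[0.028, -1.0, 0.002], [-1.0, -0.028, 0.001], [-0.001, -0.002, -1.0]]
wrist_force: [0.9, 0.6, -0.1]
gripper_width: 0.11
gripper_force: 30.0
```

```bash
python3 -c "
from h import *
s,m,im=look('b2');b=bases(m,im)
for c,y in b: plan(c[0],c[1]-.0004,.135,y)"
```

```text
t 15.85 tcp [0.4326 0.1332 0.2068] yaw 1.6 w 0.11
base px [282.5 214. ] xy [0.4686 0.1444] size [0.0451 0.0571] yaw -88.88
base px [327.5 109.8] xy [0.4325 0.059 ] size [0.0521 0.0926] yaw -1.95
now [0.4327 0.1336 0.2066] 1.63 -> tool shift (before turn) [-0.0093 -0.0361  0.0717] turn 1.58
now [0.4327 0.1336 0.2066] 1.63 -> tool shift (before turn) [0.075  0.0024 0.0716] turn 0.062
```

>>> {"name": "jog_arm", "arguments": {
  "rows": [
    [[0.0187, 0.0006, 0, 0], [0.0187, 0.0006, 0, 0], [0.0188, 0.0006, 0, 0], [0.0188, 0.0006, 0, 0], [0, 0, 0.02, 0.062], [0, 0, 0.02, 0], [0, 0, 0.02, 0], [0, 0, 0.012, 0], [0, 0, 0, 0], [0, 0, 0, 0]]
  ]
}}

```text
time_s: 17.15
tcp_pos: [0.4322, 0.0578, 0.1347]
ee_rot: [[-0.034, -0.999, 0.001], [-0.999, 0.034, 0.0], [-0.0, -0.001, -1.0]]
wrist_force: [-1.1, -0.5, -0.9]
gripper_width: 0.112
gripper_force: 30.0
```

```bash
python3 -c "
from h import *
plan(.4325,.0586,.1085,-1.95)"
```

```text
now [0.4322 0.0578 0.1347] -1.94 -> tool shift (before turn) [-0.0008 -0.0002  0.0262] turn 0.0
```

>>> {"name": "jog_arm", "arguments": {
  "rows": [
    [[-0.0008, 0, 0.002, 0], [0, 0, 0.004, 0], [0, 0, 0.005, 0], [0, 0, 0.005, 0], [0, 0, 0.004, 0], [0, 0, 0.003, 0], [0, 0, 0.003, 0], [0, 0, 0, 0]]
  ]
}}

```text
time_s: 18.15
tcp_pos: [0.432, 0.0586, 0.1083]
ee_rot: [[-0.034, -0.999, 0.0], [-0.999, 0.034, -0.0], [0.0, -0.0, -1.0]]
wrist_force: [-0.5, -0.3, 0.5]
gripper_width: 0.111
gripper_force: 30.0
```

>>> {"name": "jog_arm", "arguments": {
  "rows": [
    [[0, 0, 0, 0], [0, 0, 0, 0], [0, 0, 0, 0], [0, 0, -0.01, 0], [0, 0, -0.025, 0], [0, 0, -0.03, 0], [0, 0, -0.035, 0], [-0.045, 0.0005, 0, 0], [-0.045, 0.0005, 0, 0], [-0.045, 0.0005, 0, 0], [-0.045, 0.0005, 0, 0], [-0.045, 0.0003, 0, 0], [-0.045, 0.0003, 0, 0], [0, 0, 0, -0.062], [0, 0, 0.02, 0], [0, 0, 0.02, 0], [0, 0, 0, 0], [0, 0, 0, 0]]
  ],
  "claw": 0.5
}}

```text
time_s: 20.4
tcp_pos: [0.4387, 0.3289, 0.1692]
ee_rot: [[0.028, -1.0, 0.001], [-1.0, -0.028, 0.001], [-0.001, -0.001, -1.0]]
wrist_force: [1.6, 0.8, 0.3]
gripper_width: 0.501
gripper_force: 0.0
```

```bash
python3 -c "
from h import *
plan(.4386,.3286,.107,1.6)"
```

```text
now [0.4387 0.3289 0.1692] 1.63 -> tool shift (before turn) [0.0003 0.0002 0.0622] turn 0.0
```

>>> {"name": "jog_arm", "arguments": {
  "rows": [
    [[0, 0, 0.02, 0], [0, 0, 0.02, 0], [0, 0, 0.014, 0], [0, 0, 0.008, 0], [0, 0, 0, 0]]
  ]
}}

```text
time_s: 21.02
tcp_pos: [0.4384, 0.3285, 0.1061]
ee_rot: [[0.028, -1.0, -0.0], [-1.0, -0.028, -0.0], [0.0, 0.0, -1.0]]
wrist_force: [-0.2, 0.6, 0.3]
gripper_width: 0.502
gripper_force: 0.0
```

>>> {"name": "jog_arm", "arguments": {
  "rows": [
    [[0, 0, 0, 0], [0, 0, 0, 0], [0, 0, 0, 0], [0, 0, 0, 0], [0, 0, 0, 0], [0, 0, 0, 0], [0, 0, 0, 0]]
  ],
  "claw": 0
}}

```text
time_s: 21.9
tcp_pos: [0.4384, 0.3286, 0.1063]
ee_rot: [[0.028, -1.0, 0.0], [-1.0, -0.028, 0.0], [-0.0, -0.0, -1.0]]
wrist_force: [-0.5, -0.9, 3.0]
gripper_width: 0.111
gripper_force: 30.0
```

>>> {"name": "jog_arm", "arguments": {
  "rows": [
    [[0, 0, -0.01, 0], [0, 0, -0.02, 0], [0, 0, -0.02, 0], [0, 0, -0.025, 0], [0, 0, -0.025, 0], [0.0452, 0, 0, 0], [0.0452, 0, 0, 0], [0.0452, 0, 0, 0], [0.0452, 0, 0, 0], [0.0452, 0, 0, 0], [0.0452, 0, 0, 0], [0.0452, 0, 0, 0], [0, 0, 0, 0], [0, 0, 0, 0]]
  ]
}}

```text
time_s: 23.65
tcp_pos: [0.4474, 0.0123, 0.2066]
ee_rot: [[0.028, -1.0, 0.001], [-1.0, -0.028, 0.0], [-0.0, -0.001, -1.0]]
wrist_force: [-0.8, 0.3, -1.0]
gripper_width: 0.111
gripper_force: 30.0
```

```bash
python3 -c "
from h import *
s,m,im=look('b3');b=bases(m,im)
for c,y in b: plan(c[0],c[1],.135,y)"
```

```text
t 23.65 tcp [0.4474 0.0123 0.2066] yaw 1.58 w 0.111
base px [324.7 110.1] xy [ 0.4493 -0.0618] size [0.0521 0.0931] yaw -0.8
base px [318.   19.5] xy [ 0.4555 -0.1276] size [0.0257 0.0516] yaw -88.52
now [0.4474 0.0127 0.2065] 1.63 -> tool shift (before turn) [0.0745 0.0003 0.0715] turn 0.042
now [0.4474 0.0127 0.2065] 1.63 -> tool shift (before turn) [ 0.1405 -0.0041  0.0714] turn 1.574
```

>>> {"name": "jog_arm", "arguments": {
  "rows": [
    [[0.0186, 0, 0, 0], [0.0186, 0, 0, 0], [0.0186, 0.0001, 0, 0], [0.0182, 0.0002, 0, 0], [0, 0, 0.02, 0.042], [0, 0, 0.02, 0], [0, 0, 0.02, 0], [0, 0, 0.012, 0], [0, 0, 0, 0], [0, 0, 0, 0]]
  ]
}}

```text
time_s: 24.95
tcp_pos: [0.4496, -0.0613, 0.1347]
ee_rot: [[-0.013, -1.0, 0.001], [-1.0, 0.013, 0.0], [-0.0, -0.001, -1.0]]
wrist_force: [0.5, -0.1, 0.1]
gripper_width: 0.116
gripper_force: 30.0
```

```bash
python3 -c "
from h import *
plan(.4493,-.0618,.1085,-.8)"
```

```text
now [ 0.4496 -0.0613  0.1347] -0.75 -> tool shift (before turn) [0.0005 0.0003 0.0262] turn 0.001
```

>>> {"name": "jog_arm", "arguments": {
  "rows": [
    [[0.0005, 0.0003, 0.002, 0], [0, 0, 0.004, 0], [0, 0, 0.005, 0], [0, 0, 0.005, 0], [0, 0, 0.004, 0], [0, 0, 0.003, 0], [0, 0, 0.003, 0], [0, 0, 0, 0]]
  ]
}}

```text
time_s: 25.95
tcp_pos: [0.4489, -0.0622, 0.1083]
ee_rot: [[-0.014, -1.0, 0.0], [-1.0, 0.014, -0.0], [0.0, -0.0, -1.0]]
wrist_force: [-0.6, -0.3, 0.6]
gripper_width: 0.113
gripper_force: 30.0
```

>>> {"name": "jog_arm", "arguments": {
  "rows": [
    [[0, 0, 0, 0], [0, 0, 0, 0], [0, 0, 0, 0], [0, 0, -0.01, 0], [0, 0, -0.025, 0], [0, 0, -0.03, 0], [0, 0, -0.035, 0], [-0.0486, 0.0082, 0, 0], [-0.0486, 0.0082, 0, 0], [-0.0486, 0.0082, 0, 0], [-0.0486, 0.0082, 0, 0], [-0.0486, 0.0082, 0, 0], [-0.0486, 0.0082, 0, 0], [-0.0486, 0.0083, 0, 0], [-0.0486, 0.0083, 0, 0], [0, 0, 0, -0.042], [0, 0, 0.02, 0], [0, 0, 0.02, 0], [0, 0, 0, 0], [0, 0, 0, 0]]
  ],
  "claw": 0.5
}}

```text
time_s: 28.45
tcp_pos: [0.3887, 0.3279, 0.1692]
ee_rot: [[0.028, -1.0, 0.001], [-1.0, -0.028, 0.001], [-0.001, -0.001, -1.0]]
wrist_force: [-0.0, 1.0, -0.0]
gripper_width: 0.499
gripper_force: 0.0
```

```bash
python3 -c "
from h import *
plan(.3886,.3273,.107,1.6)"
```

```text
now [0.3887 0.3279 0.1692] 1.62 -> tool shift (before turn) [0.0006 0.0002 0.0622] turn 0.0
```

>>> {"name": "jog_arm", "arguments": {
  "rows": [
    [[0.0003, 0, 0.02, 0], [0, 0, 0.02, 0], [0, 0, 0.014, 0], [0, 0, 0.008, 0], [0, 0, 0, 0]]
  ]
}}

```text
time_s: 29.08
tcp_pos: [0.3884, 0.3272, 0.1061]
ee_rot: [[0.028, -1.0, -0.0], [-1.0, -0.028, -0.0], [0.0, 0.0, -1.0]]
wrist_force: [0.8, 0.7, 0.2]
gripper_width: 0.498
gripper_force: 0.0
```

>>> {"name": "jog_arm", "arguments": {
  "rows": [
    [[0, 0, 0, 0], [0, 0, 0, 0], [0, 0, 0, 0], [0, 0, 0, 0], [0, 0, 0, 0], [0, 0, 0, 0], [0, 0, 0, 0]]
  ],
  "claw": 0
}}

```text
time_s: 29.95
tcp_pos: [0.3884, 0.3272, 0.1063]
ee_rot: [[0.028, -1.0, 0.0], [-1.0, -0.028, 0.0], [-0.0, -0.0, -1.0]]
wrist_force: [-0.4, 0.5, 1.0]
gripper_width: 0.116
gripper_force: 30.0
```

>>> {"name": "jog_arm", "arguments": {
  "rows": [
    [[0, 0, -0.01, 0], [0, 0, -0.02, 0], [0, 0, -0.02, 0], [0, 0, -0.025, 0], [0, 0, -0.025, 0], [0.0469, -0.0059, 0, 0], [0.0469, -0.0059, 0, 0], [0.0469, -0.0059, 0, 0], [0.0469, -0.0059, 0, 0], [0.0469, -0.0059, 0, 0], [0.0469, -0.0059, 0, 0], [0.0469, -0.0059, 0, 0], [0.0469, -0.0059, 0, 0], [0.0469, -0.0059, 0, 0], [0, 0, 0, 0], [0, 0, 0, 0]]
  ]
}}

```text
time_s: 31.95
tcp_pos: [0.453, -0.0933, 0.2063]
ee_rot: [[0.027, -1.0, 0.0], [-1.0, -0.027, 0.0], [-0.0, -0.0, -1.0]]
wrist_force: [0.3, -0.2, -0.1]
gripper_width: 0.113
gripper_force: 30.0
```

```bash
python3 -c "
from h import *
s,m,im=look('b4');b=bases(m,im)
for c,y in b: plan(c[0],c[1],.135,y)"
```

```text
t 31.95 tcp [ 0.453  -0.0933  0.2063] yaw 1.56 w 0.113
base px [324.9 144.5] xy [ 0.4531 -0.1374] size [0.0563 0.1526] yaw 1.67
now [ 0.453  -0.0929  0.2063] 1.63 -> tool shift (before turn) [0.0446 0.0012 0.0713] turn -0.001
```

```bash
python3 -c "
import cv2,numpy as np
d=cv2.imread('pics/det.png');cv2.imwrite('pics/d4.png',np.hstack([d[:,130:530],d[:,770:1170]]))"
```

```text
(no output)
```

View pics/d4.png

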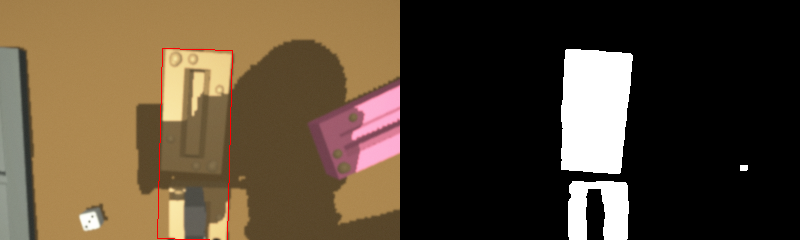

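The closing step bridged a gap of about 8 px to the neighbouring base. The base I want is the one at (327,112), free and with an empty slot. I shrink the kernel.

```bash
sed -i 's/MORPH_CLOSE,np.ones((9,9))/MORPH_CLOSE,np.ones((3,3))/' h.py; python3 -c "
from h import *
im=cv2.imread('pics/b4.png');m=camera_model('wrist');b=bases(m,im)
for c,y in b: plan(c[0],c[1],.135,y)"
```

```text
base px [328. 210.] xy [ 0.4494 -0.0866] size [0.0517 0.0518] yaw -88.44
base px [323.9 110.9] xy [ 0.4551 -0.1663] size [0.0522 0.0927] yaw -3.4
now [ 0.453  -0.0929  0.2063] 1.63 -> tool shift (before turn) [-0.0063  0.0034  0.0713] turn 1.572
now [ 0.453  -0.0929  0.2063] 1.63 -> tool shift (before turn) [0.0735 0.     0.0713] turn 0.088
```

>>> {"name": "jog_arm", "arguments": {
  "rows": [
    [[0.0184, 0, 0, 0], [0.0184, 0, 0, 0], [0.0184, 0, 0, 0], [0.0184, 0, 0, 0], [0, 0, 0.02, 0.085], [0, 0, 0.02, 0], [0, 0, 0.02, 0], [0, 0, 0.012, 0], [0, 0, 0, 0], [0, 0, 0, 0]]
  ]
}}

```text
time_s: 33.25
tcp_pos: [0.4559, -0.1666, 0.1348]
ee_rot: [[-0.056, -0.998, 0.001], [-0.998, 0.056, -0.0], [0.0, -0.001, -1.0]]
wrist_force: [-0.7, 0.3, 0.4]
gripper_width: 0.114
gripper_force: 30.0
```

```bash
python3 -c "
from h import *
plan(.4551,-.1665,.1085,-3.2)"
```

```text
now [ 0.4559 -0.1666  0.1348] -3.21 -> tool shift (before turn) [-0.0001  0.0008  0.0263] turn -0.0
```

>>> {"name": "jog_arm", "arguments": {
  "rows": [
    [[0, 0.0007, 0.002, 0], [0, 0, 0.004, 0], [0, 0, 0.005, 0], [0, 0, 0.005, 0], [0, 0, 0.004, 0], [0, 0, 0.003, 0], [0, 0, 0.003, 0], [0, 0, 0, 0]]
  ]
}}

```text
time_s: 34.25
tcp_pos: [0.4548, -0.1669, 0.1083]
ee_rot: [[-0.057, -0.998, 0.0], [-0.998, 0.057, -0.0], [0.0, -0.0, -1.0]]
wrist_force: [0.2, 1.2, 1.1]
gripper_width: 0.109
gripper_force: 30.0
```

>>> {"name": "jog_arm", "arguments": {
  "rows": [
    [[0, 0, 0, 0], [0, 0, 0, 0], [0, 0, 0, 0], [0, 0, -0.01, 0], [0, 0, -0.025, 0], [0, 0, -0.03, 0], [0, 0, -0.035, 0], [-0.0283, -0.036, 0, 0], [-0.0283, -0.036, 0, 0], [-0.0283, -0.036, 0, 0], [-0.0283, -0.036, 0, 0], [-0.0282, -0.0361, 0, 0], [0, 0, 0, 0], [0, 0, 0, 0]]
  ],
  "claw": 0.5
}}

```text
time_s: 36.0
tcp_pos: [0.6419, -0.036, 0.2082]
ee_rot: [[-0.057, -0.998, -0.001], [-0.998, 0.057, -0.0], [0.0, 0.001, -1.0]]
wrist_force: [-0.3, -0.5, 0.7]
gripper_width: 0.496
gripper_force: 0.0
```

```bash
python3 -c "
from h import *
s,m,im=look('t23')
cv2.imwrite('pics/top2.png',capture('top')[:,:,::-1])
t=cv2.imread('pics/top2.png')
a=cv2.resize(im[:250,130:530],None,fx=1.5,fy=1.5)
b=cv2.resize(t[195:265,195:425],(600,183))
cv2.imwrite('pics/t23c.png',np.vstack([a,b]))"
```

```text
t 36.0 tcp [ 0.6419 -0.036   0.2082] yaw -3.26 w 0.496
```

View pics/t23c.png

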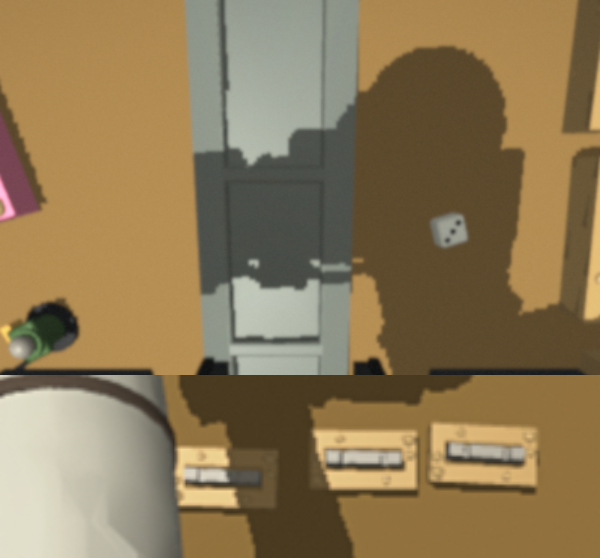

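Both views are good: three walls are visible seated in their bases (the fourth is behind the arm). In the tile, the rib between pockets 2 and 3 is at row ~115, the next rib at ~232, and the pocket sides at cols ~282 and 345. I measure those edges with intensity profiles.

```bash
cat >> h.py <<'E'
def prof(m,g,p0,d,ts,z=.012,side=None,half=.012,n=13):
    """mean grey along p0+t*d, averaged across +-half perpendicular"""
    q=np.array([-d[1],d[0]]);A=np.array([[*(p0+t*d+u*q),z] for t in ts for u in np.linspace(-half,half,n)])
    uv=proj(m,A).astype(np.float32)
    v=cv2.remap(g,uv[:,0].reshape(len(ts),n),uv[:,1].reshape(len(ts),n),cv2.INTER_LINEAR)
    return v.astype(float).mean(1)
E
cat > tile.py <<'E'
from h import *
import sys
from scipy.signal import find_peaks
im=cv2.imread(f'pics/{sys.argv[1]}.png');g=cv2.cvtColor(im,cv2.COLOR_BGR2GRAY);m=camera_model('wrist')
yaw=np.radians(-3.4);dy=np.array([-np.sin(yaw),np.cos(yaw)]);dx=np.array([np.cos(yaw),np.sin(yaw)])
c=np.array([float(sys.argv[2]),float(sys.argv[3])])
def show(n,p0,d,ts,half):
    v=prof(m,g,p0,d,ts,half=half);gr=np.gradient(np.convolve(np.pad(v,2,'edge'),np.ones(5)/5,'valid'))
    pk=find_peaks(abs(gr),height=1.2)[0]
    print(n,[(p.round(4).tolist(),round(gr[i],1)) for i in pk for p in [p0+ts[i]*d]])
ts=np.arange(-.02,.02,.0004)
for a in sys.argv[4:]:
    k,o=a.split(':');o=float(o)
    if k=='x': show('across @%+.3f'%o,c+o*dy,dx,np.arange(-.055,.055,.0004),.006)
    else: show('along @%+.3f'%o,c+o*dy,dy,ts,.015)
E
python3 tile.py t23 .643 -.110 x:-.06 x:.025 x:.07 y:0 y:.105
```

```text
across @-0.060 [([0.5973, -0.1674], np.float64(-2.8)), ([0.5993, -0.1675], np.float64(3.2)), ([0.6153, -0.1685], np.float64(-4.7)), ([0.6177, -0.1686], np.float64(6.5)), ([0.6676, -0.1716], np.float64(-13.2)), ([0.6712, -0.1718], np.float64(9.5))]
across @+0.025 [([0.6199, -0.0836], np.float64(-2.0)), ([0.6227, -0.0838], np.float64(1.5)), ([0.6734, -0.0868], np.float64(-1.9)), ([0.6766, -0.087], np.float64(2.1)), ([0.693, -0.0879], np.float64(9.7))]
across @+0.070 [([0.6042, -0.0376], np.float64(-2.9)), ([0.6066, -0.0377], np.float64(2.2)), ([0.6226, -0.0387], np.float64(-2.6)), ([0.625, -0.0388], np.float64(7.9)), ([0.6322, -0.0392], np.float64(-4.1)), ([0.6394, -0.0397], np.float64(2.5)), ([0.6601, -0.0409], np.float64(4.5)), ([0.6757, -0.0418], np.float64(-16.6)), ([0.6785, -0.042], np.float64(9.9)), ([0.6865, -0.0425], np.float64(-3.3)), ([0.6957, -0.043], np.float64(5.4))]
along @+0.000 [([0.6425, -0.1184], np.float64(-6.5)), ([0.6427, -0.1144], np.float64(-1.8)), ([0.6434, -0.1032], np.float64(1.2))]
along @+0.105 [([0.6488, -0.0124], np.float64(-13.3)), ([0.6491, -0.0076], np.float64(11.2)), ([0.6494, -0.0016], np.float64(-2.9)), ([0.6496, 0.0012], np.float64(2.8))]
```

>>> {"name": "jog_arm", "arguments": {
  "rows": [
    [[-0.0266, -0.0012, 0.0125, 0], [-0.0266, -0.0012, 0.0125, 0], [-0.0266, -0.0013, 0.0125, 0], [-0.0266, -0.0013, 0.0125, 0], [0, 0, 0, 0], [0, 0, 0, 0], [0, 0, 0, 0]]
  ]
}}

```text
time_s: 36.98
tcp_pos: [0.6535, 0.069, 0.159]
ee_rot: [[-0.058, -0.998, 0.001], [-0.998, 0.058, 0.0], [-0.0, -0.001, -1.0]]
wrist_force: [-0.2, 0.4, 0.3]
gripper_width: 0.499
gripper_force: 0.0
```

```bash
python3 -c "
from h import *
s,m,im=look('t12');print(m['eye'])
cv2.imwrite('pics/t12c.png',im[:250,170:490])"; python3 tile.py t12 .6525 -.004 x:-.05 x:-.03 x:.03 x:.05 y:-.105 y:0 y:.06
```

```text
t 36.975 tcp [0.6535 0.069  0.159 ] yaw -3.34 w 0.499
[ 0.64906114 -0.00459662  0.25088467]
across @-0.050 [([0.597, -0.0508], np.float64(2.3)), ([0.6014, -0.0511], np.float64(2.1)), ([0.6042, -0.0512], np.float64(-3.9)), ([0.6062, -0.0513], np.float64(3.6)), ([0.6222, -0.0523], np.float64(-5.2)), ([0.6246, -0.0524], np.float64(8.9)), ([0.6753, -0.0554], np.float64(-14.7)), ([0.6777, -0.0556], np.float64(9.4)), ([0.6949, -0.0566], np.float64(1.3))]
across @-0.030 [([0.6142, -0.0318], np.float64(2.1)), ([0.6186, -0.032], np.float64(2.1)), ([0.6214, -0.0322], np.float64(1.2)), ([0.6234, -0.0323], np.float64(-2.0)), ([0.6254, -0.0324], np.float64(10.8)), ([0.6761, -0.0355], np.float64(-18.0)), ([0.6789, -0.0356], np.float64(12.5)), ([0.6956, -0.0366], np.float64(1.3))]
across @+0.030 [([0.6265, 0.0276], np.float64(-1.3)), ([0.6289, 0.0275], np.float64(2.1)), ([0.6796, 0.0244], np.float64(-2.3)), ([0.682, 0.0243], np.float64(1.7))]
across @+0.050 [([0.6277, 0.0476], np.float64(-1.4)), ([0.6301, 0.0474], np.float64(1.9)), ([0.6808, 0.0444], np.float64(-2.2)), ([0.6832, 0.0443], np.float64(1.7))]
along @-0.105 []
along @+0.000 [([0.6516, -0.0184], np.float64(-8.1)), ([0.6522, -0.0096], np.float64(-4.9)), ([0.6524, -0.0064], np.float64(4.0)), ([0.6526, -0.0024], np.float64(-5.3)), ([0.6529, 0.002], np.float64(1.4))]
along @+0.060 [([0.6559, 0.0539], np.float64(4.3)), ([0.6562, 0.0579], np.float64(-5.1)), ([0.6566, 0.0651], np.float64(5.2)), ([0.657, 0.0719], np.float64(9.9))]
```

View pics/t12c.png

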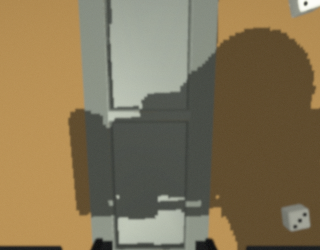

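Run:
```python
from h import *
m=camera_model('wrist');g=cv2.cvtColor(cv2.imread('pics/t12.png'),cv2.COLOR_BGR2GRAY)
yaw=np.radians(-3.15);dy=np.array([-np.sin(yaw),np.cos(yaw)]);dx=np.array([np.cos(yaw),np.sin(yaw)])
ts=np.arange(-.014,.0141,.001)
for o in (.018,-.005,-.018):
    p0=np.array([.6525,-.004])+o*dx
    v=prof(m,g,p0,dy,ts,half=.004)
    print(o,[(round((p0+t*dy)[1]*1000,1),int(x)) for t,x in zip(ts,v)])
```

```text
0.018 [(np.float64(-19.0), 188), (np.float64(-18.0), 188), (np.float64(-17.0), 189), (np.float64(-16.0), 189), (np.float64(-15.0), 190), (np.float64(-14.0), 191), (np.float64(-13.0), 191), (np.float64(-12.0), 188), (np.float64(-11.0), 162), (np.float64(-10.0), 111), (np.float64(-9.0), 105), (np.float64(-8.0), 139), (np.float64(-7.0), 177), (np.float64(-6.0), 192), (np.float64(-5.0), 193), (np.float64(-4.0), 179), (np.float64(-3.0), 127), (np.float64(-2.0), 83), (np.float64(-1.0), 73), (np.float64(0.0), 72), (np.float64(1.0), 77), (np.float64(2.0), 79), (np.float64(3.0), 79), (np.float64(4.0), 79), (np.float64(5.0), 79), (np.float64(6.0), 78), (np.float64(7.0), 79), (np.float64(8.0), 79), (np.float64(9.0), 79)]
-0.005 [(np.float64(-17.7), 110), (np.float64(-16.7), 84), (np.float64(-15.7), 82), (np.float64(-14.7), 81), (np.float64(-13.7), 82), (np.float64(-12.7), 81), (np.float64(-11.7), 81), (np.float64(-10.7), 82), (np.float64(-9.7), 82), (np.float64(-8.7), 81), (np.float64(-7.7), 77), (np.float64(-6.7), 75), (np.float64(-5.7), 79), (np.float64(-4.7), 80), (np.float64(-3.7), 80), (np
[... 325 characters left out ...]
.018 [(np.float64(-17.0), 86), (np.float64(-16.0), 82), (np.float64(-15.0), 82), (np.float64(-14.0), 82), (np.float64(-13.0), 81), (np.float64(-12.0), 81), (np.float64(-11.0), 81), (np.float64(-10.0), 81), (np.float64(-9.0), 82), (np.float64(-8.0), 80), (np.float64(-7.0), 77), (np.float64(-6.0), 75), (np.float64(-5.0), 78), (np.float64(-4.0), 80), (np.float64(-3.0), 80), (np.float64(-2.0), 80), (np.float64(-1.0), 80), (np.float64(-0.0), 78), (np.float64(1.0), 74), (np.float64(2.0), 73), (np.float64(3.0), 78), (np.float64(4.0), 80), (np.float64(5.0), 80), (np.float64(6.0), 79), (np.float64(7.0), 80), (np.float64(8.0), 79), (np.float64(9.0), 79), (np.float64(10.0), 79), (np.float64(11.0), 79)]
```

>>> {"name": "jog_arm", "arguments": {
  "rows": [
    [[-0.0282, 0.0313, -0.008, 0], [-0.0282, 0.0313, -0.008, 0], [-0.0282, 0.0313, -0.008, 0], [-0.0282, 0.0313, -0.008, 0], [-0.0282, 0.0313, -0.008, 0], [-0.0282, 0.0313, -0.008, 0], [0, 0, 0, 0], [0, 0, 0, 0], [0, 0, 0, 0]]
  ],
  "claw": 0.85
}}

```text
time_s: 38.15
tcp_pos: [0.4762, 0.2488, 0.206]
ee_rot: [[-0.059, -0.998, -0.0], [-0.998, 0.059, -0.0], [0.0, 0.0, -1.0]]
wrist_force: [0.1, -0.1, -0.6]
gripper_width: 0.849
gripper_force: 0.0
```

```bash
python3 -c "
from h import *
s,m,im=look('p1');print(m['eye']);a=im.copy();b=bases(m,im)
for c,y in b: plan(c[0],c[1],.12,y)
u=proj(m,[[.4711,.1752,.051]])[0];print('expected wall px',u)
cv2.imwrite('pics/p1c.png',cv2.resize(a[40:190,220:440],None,fx=3.5,fy=3.5))"
```

```text
t 38.15 tcp [0.4762 0.2488 0.206 ] yaw -3.36 w 0.849
[0.47178453 0.17527237 0.29786921]
base px [323.5 111. ] xy [0.4721 0.1754] size [0.052  0.0925] yaw -3.23
now [0.4762 0.2488 0.2059] -3.37 -> tool shift (before turn) [ 0.0735 -0.0002  0.0859] turn -0.002
expected wall px [324.53616202 113.52642885]
```

View pics/p1c.png

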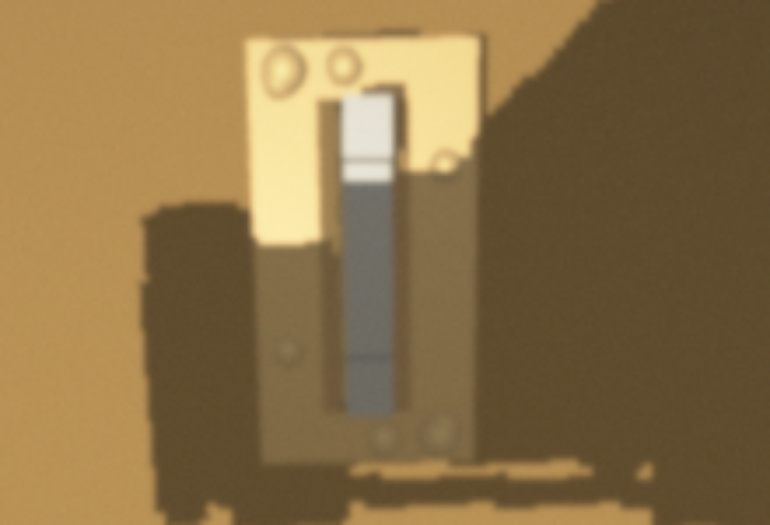

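>>> {"name": "jog_arm", "arguments": {
  "rows": [
    [[0.0184, 0, 0, 0], [0.0184, 0, 0, 0], [0.0184, -0.0003, 0, 0], [0.0183, -0.0003, 0, 0], [0, 0, 0.025, 0], [0, 0, 0.025, 0], [0, 0, 0.025, 0], [0, 0, 0.025, 0], [0, 0, 0.015, 0], [0, 0, 0.01, 0], [0, 0, 0, 0], [0, 0, 0, 0]]
  ]
}}

```text
time_s: 39.7
tcp_pos: [0.4725, 0.1765, 0.0818]
ee_rot: [[-0.057, -0.998, 0.001], [-0.998, 0.057, 0.001], [-0.001, -0.001, -1.0]]
wrist_force: [1.1, 0.2, -0.1]
gripper_width: 0.848
gripper_force: 0.0
```

>>> {"name": "jog_arm", "arguments": {
  "rows": [
    [[0, 0, 0, 0], [0, 0, 0, 0], [0, 0, 0, 0], [0, 0, 0, 0], [0, 0, 0, 0], [0, 0, 0, 0]]
  ],
  "claw": 0.3
}}

```text
time_s: 40.45
tcp_pos: [0.472, 0.1763, 0.0813]
ee_rot: [[-0.057, -0.998, -0.0], [-0.998, 0.057, -0.0], [0.0, 0.0, -1.0]]
wrist_force: [-1.3, 0.7, 2.3]
gripper_width: 0.57
gripper_force: 30.0
```

>>> {"name": "jog_arm", "arguments": {
  "rows": [
    [[0, 0, -0.01, 0], [0, 0, -0.025, 0], [0, 0, -0.025, 0], [0.0017, -0.0318, 0, 0], [0.0017, -0.0318, 0, 0], [0.0017, -0.0318, 0, 0], [0.0018, -0.0318, 0, 0], [0.0018, -0.0318, 0, 0], [0.0018, -0.0317, 0, 0], [0, 0, 0.015, 0], [0, 0, 0.015, 0], [0, 0, 0.01, 0], [0, 0, 0, 0], [0, 0, 0, 0]]
  ]
}}

```text
time_s: 42.2
tcp_pos: [0.6619, 0.1552, 0.1017]
ee_rot: [[-0.056, -0.998, 0.001], [-0.998, 0.056, 0.0], [-0.0, -0.001, -1.0]]
wrist_force: [0.2, 1.2, -2.1]
gripper_width: 0.569
gripper_force: 30.0
```

```bash
python3 -c "
from h import *
plan(.6618,.1550,.0853,-3.15)"
```

```text
now [0.6619 0.1552 0.1017] -3.23 -> tool shift (before turn) [0.0002 0.0001 0.0164] turn -0.001
```

>>> {"name": "jog_arm", "arguments": {
  "rows": [
    [[0.0002, 0, 0.003, 0], [0, 0, 0.003, 0], [0, 0, 0.003, 0], [0, 0, 0.002, 0], [0, 0, 0, 0]]
  ]
}}

```text
time_s: 42.82
tcp_pos: [0.6617, 0.1546, 0.0898]
ee_rot: [[-0.057, -0.998, -0.0], [-0.998, 0.057, -0.0], [0.0, 0.0, -1.0]]
wrist_force: [0.4, -0.2, -2.7]
gripper_width: 0.572
gripper_force: 30.0
```

>>> {"name": "jog_arm", "arguments": {
  "rows": [
    [[-0.0002, 0, 0.002, 0], [0, 0, 0.0015, 0], [0, 0, 0.001, 0], [0, 0, 0, 0]]
  ]
}}

```text
time_s: 43.32
tcp_pos: [0.6619, 0.1549, 0.0856]
ee_rot: [[-0.057, -0.998, -0.0], [-0.998, 0.057, -0.0], [0.0, 0.0, -1.0]]
wrist_force: [-1.1, -0.2, -2.3]
gripper_width: 0.57
gripper_force: 30.0
```

>>> {"name": "jog_arm", "arguments": {
  "rows": [
    [[0, 0, 0, 0], [0, 0, 0, 0], [0, 0, 0, 0], [0, 0, -0.02, 0], [0, 0, -0.03, 0], [0, 0, -0.035, 0], [0.005, 0.032, -0.005, 0], [0.005, 0.032, -0.005, 0], [0.005, 0.032, -0.005, 0], [0.005, 0.032, -0.005, 0], [0.005, 0.032, -0.005, 0], [0.005, 0.032, -0.005, 0], [0.005, 0.032, -0.005, 0], [0, 0, 0, 0], [0, 0, 0, 0], [0, 0, 0, 0]]
  ],
  "claw": 0.85
}}

```text
time_s: 45.32
tcp_pos: [0.437, 0.1329, 0.2056]
ee_rot: [[-0.057, -0.998, 0.0], [-0.998, 0.057, 0.0], [-0.0, -0.0, -1.0]]
wrist_force: [-0.1, -0.2, 0.0]
gripper_width: 0.852
gripper_force: 0.0
```

```bash
python3 -c "
from h import *
s,m,im=look('p2');b=bases(m,im)
for c,y in b: plan(c[0],c[1],.081,y)"
```

```text
t 45.325 tcp [0.437  0.1329 0.2056] yaw -3.29 w 0.852
base px [ 59.5 212. ] xy [0.6603 0.1277] size [0.0482 0.0613] yaw 86.64
base px [325.1 109.8] xy [0.4324 0.0587] size [0.0516 0.0923] yaw -2.05
now [0.4369 0.1329 0.2054] -3.29 -> tool shift (before turn) [-0.0076 -0.2233  0.1244] turn -1.57
now [0.4369 0.1329 0.2054] -3.29 -> tool shift (before turn) [0.0743 0.0002 0.1244] turn -0.022
```

>>> {"name": "jog_arm", "arguments": {
  "rows": [
    [[0.0184, 0, 0, 0], [0.0184, 0, 0, 0], [0.0184, -0.0003, 0, 0], [0.0188, -0.0003, 0, -0.02], [0, 0, 0.025, 0], [0, 0, 0.025, 0], [0, 0, 0.025, 0], [0, 0, 0.025, 0], [0, 0, 0.015, 0], [0, 0, 0.009, 0], [0, 0, 0, 0], [0, 0, 0, 0]]
  ]
}}

```text
time_s: 46.88
tcp_pos: [0.433, 0.0588, 0.0822]
ee_rot: [[-0.037, -0.999, 0.001], [-0.999, 0.037, 0.001], [-0.001, -0.001, -1.0]]
wrist_force: [-0.6, 0.3, -0.1]
gripper_width: 0.848
gripper_force: 0.0
```

>>> {"name": "jog_arm", "arguments": {
  "rows": [
    [[0, 0, 0, 0], [0, 0, 0, 0], [0, 0, 0, 0], [0, 0, 0, 0], [0, 0, 0, 0], [0, 0, 0, 0]]
  ],
  "claw": 0.3
}}

```text
time_s: 47.62
tcp_pos: [0.4325, 0.0588, 0.0818]
ee_rot: [[-0.037, -0.999, -0.0], [-0.999, 0.037, -0.0], [0.0, 0.0, -1.0]]
wrist_force: [-1.6, 0.1, 4.1]
gripper_width: 0.572
gripper_force: 29.9
```

>>> {"name": "jog_arm", "arguments": {
  "rows": [
    [[0, 0, -0.01, 0], [0, 0, -0.025, 0], [0, 0, -0.025, 0], [0, -0.032, 0, 0], [0.0002, -0.032, 0, 0], [0.0002, -0.032, 0, 0], [0.0002, -0.032, 0, 0], [0.0002, -0.032, 0, 0], [0.0002, -0.032, 0, 0], [0.0002, -0.0317, 0, 0], [0, 0, 0.015, 0.018], [0, 0, 0.015, 0], [0, 0, 0.01, 0], [0, 0, 0, 0], [0, 0, 0, 0]]
  ]
}}

```text
time_s: 49.5
tcp_pos: [0.6562, 0.0495, 0.1022]
ee_rot: [[-0.054, -0.999, 0.001], [-0.999, 0.054, 0.0], [-0.0, -0.001, -1.0]]
wrist_force: [0.3, 1.0, -1.6]
gripper_width: 0.568
gripper_force: 29.9
```

```bash
python3 -c "
from h import *
plan(.6560,.0493,.0858,-3.15)"
```

```text
now [0.6562 0.0495 0.1022] -3.12 -> tool shift (before turn) [0.0002 0.0002 0.0164] turn 0.001
```

>>> {"name": "jog_arm", "arguments": {
  "rows": [
    [[0, 0, 0.003, 0], [0, 0, 0.003, 0], [0, 0, 0.003, 0], [0, 0, 0.002, 0], [0, 0, 0, 0]]
  ]
}}

```text
time_s: 50.12
tcp_pos: [0.656, 0.0493, 0.0903]
ee_rot: [[-0.055, -0.998, -0.001], [-0.998, 0.055, -0.0], [0.0, 0.001, -1.0]]
wrist_force: [0.3, -1.1, -2.7]
gripper_width: 0.57
gripper_force: 29.9
```

>>> {"name": "jog_arm", "arguments": {
  "rows": [
    [[0, 0, 0.002, 0], [0, 0, 0.0015, 0], [0, 0, 0.001, 0], [0, 0, 0, 0]]
  ]
}}

```text
time_s: 50.62
tcp_pos: [0.6561, 0.0493, 0.0861]
ee_rot: [[-0.055, -0.998, -0.0], [-0.998, 0.055, -0.0], [0.0, 0.0, -1.0]]
wrist_force: [0.1, -0.2, -3.0]
gripper_width: 0.571
gripper_force: 29.9
```

>>> {"name": "jog_arm", "arguments": {
  "rows": [
    [[0, 0, 0, 0], [0, 0, 0, 0], [0, 0, 0, 0], [0, 0, -0.02, 0], [0, 0, -0.03, 0], [0, 0, -0.035, 0], [0.0069, 0.0287, -0.005, 0], [0.0069, 0.0287, -0.005, 0], [0.0069, 0.0287, -0.005, 0], [0.0069, 0.0287, -0.005, 0], [0.0069, 0.0287, -0.005, 0], [0.0069, 0.0287, -0.005, 0], [0.0069, 0.0287, -0.005, 0], [0, 0, 0, 0], [0, 0, 0, 0], [0, 0, 0, 0]]
  ],
  "claw": 0.85
}}

```text
time_s: 52.62
tcp_pos: [0.4537, 0.0124, 0.2061]
ee_rot: [[-0.055, -0.998, 0.0], [-0.998, 0.055, 0.0], [-0.0, -0.0, -1.0]]
wrist_force: [0.1, -0.1, 0.2]
gripper_width: 0.85
gripper_force: 0.0
```

```bash
python3 -c "
from h import *
s,m,im=look('p3');b=bases(m,im)
for c,y in b: plan(c[0],c[1],.081,y)"
```

```text
t 52.625 tcp [0.4537 0.0124 0.2061] yaw -3.15 w 0.85
base px [ 95.5 219. ] xy [0.6513 0.0152] size [0.0362 0.0702] yaw 86.78
base px [324.5 109.6] xy [ 0.4492 -0.0619] size [0.0517 0.0926] yaw -0.5
base px [310.  19.] xy [ 0.4556 -0.1283] size [0.025  0.0511] yaw 86.76
now [0.4535 0.0123 0.206 ] -3.16 -> tool shift (before turn) [-0.0138 -0.1973  0.1249] turn -1.57
now [0.4535 0.0123 0.206 ] -3.16 -> tool shift (before turn) [0.0743 0.0002 0.125 ] turn -0.046
now [0.4535 0.0123 0.206 ] -3.16 -> tool shift (before turn) [ 0.1403 -0.0098  0.125 ] turn -1.569
```

>>> {"name": "jog_arm", "arguments": {
  "rows": [
    [[0.0184, 0, 0, 0], [0.0184, 0, 0, 0], [0.0184, -0.0003, 0, 0], [0.0188, -0.0003, 0, -0.044], [0, 0, 0.025, 0], [0, 0, 0.025, 0], [0, 0, 0.025, 0], [0, 0, 0.025, 0], [0, 0, 0.015, 0], [0, 0, 0.01, 0], [0, 0, 0, 0], [0, 0, 0, 0]]
  ]
}}

```text
time_s: 54.18
tcp_pos: [0.4499, -0.0617, 0.0816]
ee_rot: [[-0.011, -1.0, 0.001], [-1.0, 0.011, 0.0], [-0.0, -0.001, -1.0]]
wrist_force: [0.6, 0.2, 0.1]
gripper_width: 0.853
gripper_force: 0.0
```

>>> {"name": "jog_arm", "arguments": {
  "rows": [
    [[0, 0, 0, 0], [0, 0, 0, 0], [0, 0, 0, 0], [0, 0, 0, 0], [0, 0, 0, 0], [0, 0, 0, 0]]
  ],
  "claw": 0.3
}}

```text
time_s: 54.92
tcp_pos: [0.4493, -0.0618, 0.0814]
ee_rot: [[-0.011, -1.0, -0.0], [-1.0, 0.011, -0.0], [0.0, 0.0, -1.0]]
wrist_force: [-1.0, 1.4, 5.7]
gripper_width: 0.572
gripper_force: 29.9
```

>>> {"name": "jog_arm", "arguments": {
  "rows": [
    [[0, 0, -0.01, 0], [0, 0, -0.025, 0], [0, 0, -0.025, 0], [-0.0012, -0.0287, 0, 0], [-0.0012, -0.0287, 0, 0], [-0.0012, -0.0287, 0, 0], [-0.0012, -0.0287, 0, 0], [-0.0012, -0.0287, 0, 0], [-0.0012, -0.0287, 0, 0], [-0.0013, -0.0287, 0, 0], [0, 0, 0.015, 0.044], [0, 0, 0.015, 0], [0, 0, 0.01, 0], [0, 0, 0, 0], [0, 0, 0, 0]]
  ]
}}

```text
time_s: 56.8
tcp_pos: [0.6507, -0.0555, 0.1017]
ee_rot: [[-0.055, -0.999, 0.001], [-0.999, 0.055, -0.0], [0.0, -0.001, -1.0]]
wrist_force: [-0.6, -0.5, -3.0]
gripper_width: 0.573
gripper_force: 29.9
```

```bash
python3 -c "
from h import *
plan(.6502,-.0555,.0854,-3.15)"
```

```text
now [ 0.6507 -0.0555  0.1017] -3.13 -> tool shift (before turn) [0.     0.0005 0.0163] turn 0.0
```

>>> {"name": "jog_arm", "arguments": {
  "rows": [
    [[0, 0.0003, 0.003, 0], [0, 0, 0.003, 0], [0, 0, 0.003, 0], [0, 0, 0.002, 0], [0, 0, 0, 0]]
  ]
}}

```text
time_s: 57.42
tcp_pos: [0.65, -0.0555, 0.0899]
ee_rot: [[-0.055, -0.998, -0.0], [-0.998, 0.055, -0.0], [0.0, 0.0, -1.0]]
wrist_force: [0.3, -0.1, -2.9]
gripper_width: 0.574
gripper_force: 29.9
```

>>> {"name": "jog_arm", "arguments": {
  "rows": [
    [[0, 0, 0.002, 0], [0, 0, 0.0015, 0], [0, 0, 0.001, 0], [0, 0, 0, 0]]
  ]
}}

```text
time_s: 57.92
tcp_pos: [0.6501, -0.0555, 0.0856]
ee_rot: [[-0.055, -0.998, 0.0], [-0.998, 0.055, 0.0], [-0.0, -0.0, -1.0]]
wrist_force: [-0.1, -0.1, -2.5]
gripper_width: 0.574
gripper_force: 29.9
```

>>> {"name": "jog_arm", "arguments": {
  "rows": [
    [[0, 0, 0, 0], [0, 0, 0, 0], [0, 0, 0, 0], [0, 0, -0.02, 0], [0, 0, -0.03, 0], [0, 0, -0.035, 0], [0.0054, 0.0273, -0.005, 0], [0.0054, 0.0273, -0.005, 0], [0.0054, 0.0273, -0.005, 0], [0.0054, 0.0273, -0.005, 0], [0.0054, 0.0273, -0.005, 0], [0.0054, 0.0273, -0.005, 0], [0.0054, 0.0273, -0.005, 0], [0, 0, 0, 0], [0, 0, 0, 0], [0, 0, 0, 0]]
  ],
  "claw": 0.85
}}

```text
time_s: 59.92
tcp_pos: [0.458, -0.0826, 0.2056]
ee_rot: [[-0.055, -0.998, 0.0], [-0.998, 0.055, -0.0], [0.0, -0.0, -1.0]]
wrist_force: [0.1, -0.1, -0.5]
gripper_width: 0.849
gripper_force: 0.0
```

```bash
python3 -c "
from h import *
s,m,im=look('p4');b=bases(m,im)
for c,y in b: plan(c[0],c[1],.081,y)"
```

```text
t 59.925 tcp [ 0.458  -0.0826  0.2056] yaw -3.14 w 0.849
base px [ 97.5 213.5] xy [ 0.6497 -0.0843] size [0.0456 0.0636] yaw 86.79
base px [322.  97.] xy [ 0.4545 -0.1664] size [0.052  0.0918] yaw -3.23
now [ 0.4579 -0.0826  0.2054] -3.14 -> tool shift (before turn) [-0.0088 -0.1917  0.1244] turn -1.57
now [ 0.4579 -0.0826  0.2054] -3.14 -> tool shift (before turn) [ 0.0838 -0.0013  0.1244] turn 0.001
```

>>> {"name": "jog_arm", "arguments": {
  "rows": [
    [[0.021, 0, 0, 0], [0.021, -0.0006, 0, 0], [0.021, -0.0006, 0, 0], [0.021, -0.0006, 0, 0], [0, 0, 0.025, 0], [0, 0, 0.025, 0], [0, 0, 0.025, 0], [0, 0, 0.025, 0], [0, 0, 0.015, 0], [0, 0, 0.0095, 0], [0, 0, 0, 0], [0, 0, 0, 0]]
  ]
}}

```text
time_s: 61.48
tcp_pos: [0.4549, -0.1667, 0.0816]
ee_rot: [[-0.055, -0.999, 0.001], [-0.999, 0.055, -0.0], [0.0, -0.001, -1.0]]
wrist_force: [0.1, 0.2, -0.4]
gripper_width: 0.85
gripper_force: 0.0
```

>>> {"name": "jog_arm", "arguments": {
  "rows": [
    [[0, 0, 0, 0], [0, 0, 0, 0], [0, 0, 0, 0], [0, 0, 0, 0], [0, 0, 0, 0], [0, 0, 0, 0]]
  ],
  "claw": 0.3
}}

```text
time_s: 62.22
tcp_pos: [0.4545, -0.1667, 0.0814]
ee_rot: [[-0.055, -0.998, 0.0], [-0.998, 0.055, -0.0], [0.0, -0.0, -1.0]]
wrist_force: [-0.3, 1.1, 4.4]
gripper_width: 0.572
gripper_force: 29.9
```

>>> {"name": "jog_arm", "arguments": {
  "rows": [
    [[0, 0, -0.01, 0], [0, 0, -0.025, 0], [0, 0, -0.025, 0], [-0.0027, -0.0316, 0, 0], [-0.0027, -0.0316, 0, 0], [-0.0027, -0.0316, 0, 0], [-0.0027, -0.0316, 0, 0], [-0.0027, -0.0316, 0, 0], [-0.0028, -0.0314, 0, 0], [0, 0, 0.015, 0], [0, 0, 0.015, 0], [0, 0, 0.01, 0], [0, 0, 0, 0], [0, 0, 0, 0]]
  ]
}}

```text
time_s: 63.98
tcp_pos: [0.6445, -0.1609, 0.1017]
ee_rot: [[-0.055, -0.998, 0.001], [-0.998, 0.055, -0.0], [0.0, -0.001, -1.0]]
wrist_force: [-0.5, -0.6, -1.8]
gripper_width: 0.573
gripper_force: 29.9
```

```bash
python3 -c "
from h import *
plan(.6445,-.1608,.0854,-3.15)"
```

```text
now [ 0.6445 -0.1609  0.1017] -3.15 -> tool shift (before turn) [-0.0002  0.      0.0163] turn 0.0
```

>>> {"name": "jog_arm", "arguments": {
  "rows": [
    [[0, -0.0003, 0.003, 0], [0, 0, 0.003, 0], [0, 0, 0.003, 0], [0, 0, 0.002, 0], [0, 0, 0, 0]]
  ]
}}

```text
time_s: 64.6
tcp_pos: [0.6446, -0.1608, 0.0899]
ee_rot: [[-0.055, -0.998, -0.001], [-0.998, 0.055, 0.0], [0.0, 0.001, -1.0]]
wrist_force: [0.1, -0.1, -2.5]
gripper_width: 0.57
gripper_force: 29.9
```

>>> {"name": "jog_arm", "arguments": {
  "rows": [
    [[0, 0, 0.002, 0], [0, 0, 0.0015, 0], [0, 0, 0.001, 0], [0, 0, 0, 0]]
  ]
}}

```text
time_s: 65.1
tcp_pos: [0.6447, -0.1608, 0.0856]
ee_rot: [[-0.055, -0.998, 0.0], [-0.998, 0.055, -0.0], [0.0, -0.0, -1.0]]
wrist_force: [0.2, -0.6, -1.8]
gripper_width: 0.57
gripper_force: 29.9
```

>>> {"name": "jog_arm", "arguments": {
  "rows": [
    [[0, 0, 0, 0], [0, 0, 0, 0], [0, 0, 0, 0], [0, 0, -0.02, 0], [0, 0, -0.03, 0], [0, 0, -0.035, 0], [0, 0.05, -0.01, 0], [0.02, 0.05, -0.02, 0], [0.02, 0.05, -0.02, 0], [0.02, 0.03, -0.02, 0], [0.02, 0, -0.02, 0], [0, 0, 0, 0], [0, 0, 0, 0]]
  ],
  "claw": 0.85
}}

```text
time_s: 66.72
tcp_pos: [0.4603, -0.2304, 0.26]
ee_rot: [[-0.055, -0.998, -0.001], [-0.998, 0.055, 0.001], [-0.001, 0.001, -1.0]]
wrist_force: [-1.0, -0.3, 0.6]
gripper_width: 0.85
gripper_force: 0.0
```

```bash
python3 -c "
from h import *
t=capture('top')[:,:,::-1];s=capture('side')[:,:,::-1]
cv2.imwrite('pics/fin.png',np.vstack([cv2.resize(t[65:185,170:450],(800,343)),cv2.resize(s[120:300,80:500],(600,257))[:, :] if 0 else cv2.resize(s[150:280,150:475],(800,257))]))"
```

```text
(no output)
```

View pics/fin.png

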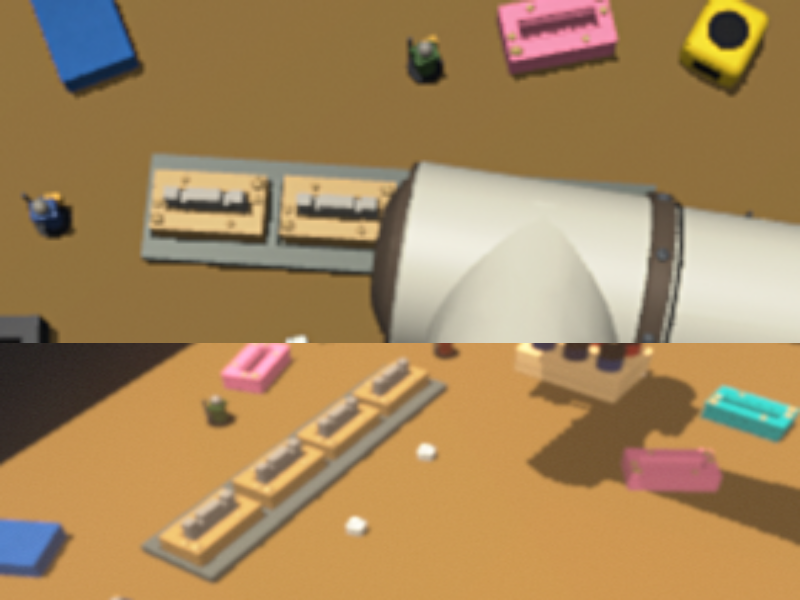

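The side view shows all four bases with their walls, level in the tile, and the visible figures still standing. I hand in the job.

```bash
python3 -c "
from station import *
print(finish_job())"
```

```text
the job is handed in; nothing more can be done
None
```

All four walls stand in bases of their own, and all four bases sit in separate pockets of the gaming tile. The job was handed in at about 67 s; the final pictures show the figures in view still standing, and no result came back from the judging.

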